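# Get the heat sink out from behind the big parts

### The arm

A 7-joint arm with a two-finger parallel gripper is mounted at the origin on the work surface. World frame = base frame: x ahead of the robot, y to its left, z up, the work surface at z = 0. Lengths are in m, angles in rad, forces in N, time in s.
With the tool pointing down it reaches from about 0.4 to 0.75 m from the base axis. Payload 19.5 kg.
Tool frame: the origin (TCP) lies midway between the tips of the shut fingers; the grasp point (between the pads) lies 19 mm behind it; z points along the fingers, x is the direction in which the jaws open and shut, and the axes are right-handed (so a half turn about z gives the same grasp; the last joint's range is limited). The gripper opens to 85 mm and grips with 20 to 120 N. Pads are 22 mm wide; open, the fingers measure 114 mm over their backs; the gripper's body (76 mm by 85 mm) begins 54 mm behind the grasp point. The pads swing forward as they close: fully open they stand 13 mm farther back than shut.
Start: joints at [1.245, 0.707, -0.028, 1.485, 0.022, 0.951, -0.075], TCP at [0.161, -0.552, 0.231] pointing down, gripper open.
Joint ranges: [-2.71, 2.71], [-0.32, 2.16], [-1.57, 1.52], [0, 2.45], [-1.46, 4.6], [0, 2.02], [-2.83, 2.83]. Speed limits (rad/s): [1.89, 1.89, 2.57, 2.57, 3.01, 3.01, 3.01].

### API

Orientations are given as a unit quaternion [x, y, z, w].
In Python, from cell import manip gives the robot as it stands.
- The arm moves only by the tool play_rows, never from a script. Its argument "targets" is a list of rows, each a list of 7 numbers: the shift along the tool's x, y, z in units of 0.6 m (1.0 is 0.6 m), then the turn, a rotation vector about the tool's x, y, z in units of 60 degrees (1.0 is 60 degrees), then the opening, from 0 (shut) to 1 (fully open). In form: [[dx, dy, dz, wx, wy, wz, jaw], ...]. A call has 1 to 8 rows; each row is the pose to reach, as a shift and turn from the pose commanded when the call began, along the tool's axes at that moment; what a row does not reach only later rows make up. A row lasts 1/8 s, in which the tool goes at most 62.5 mm and 10.7 degrees, less where a joint would pass 70% of its speed; a pose out of reach is approached as far as the arm can. A call with a number of a shift or a turn outside -1 to 1 is refused whole. A call with a gripper value outside its range is refused whole. The fingers move at their own pace and stop on an object; "squeeze" is the grip in N (left out, the last holds). Time passes only in rows, so rows that repeat a pose let the fingers close. It gives the time, the measured TCP pose, the force and the opening at its end, in the units of the state.
- manip.read_state(): the state, without advancing time (a new reading comes with each control period).
- manip.snapshot(name): name is "side" or "top" or "wrist"; returns a dict with "frame" (420x560x3 uint8, red, green, blue), "z_map" (420x560 float32, m along the optical axis (not along the pixel's ray), 0 where there is no reading), "intrinsics" (3x3 intrinsics, pixels), "k1" (the pictures are not rectified: a ray, as slopes to the right and down, at radius r is drawn at 1 + k1 r^2 times it, then the intrinsics apply), "R" (3x3) and "t" (3): a world point X has camera coordinates R X + t. Camera axes: x right, y down, z forward; pixel columns grow to the right and rows downward; lengths in m; the calibration is good to about 2 mm. A picture is of the moment at which its call begins.
- manip.hand_in(): hands the job in, once; it reports no verdict.
The state is a dict: "t": time; "q": joint angles; "joint_vel": joint speeds; "effort": joint torques, N m; "ee_pos": TCP position; "orientation": TCP orientation; "wrist_force": force on the tool from outside, world axes, zero at the start; "wrist_torque": the same for the moment, N m; "opening": opening from 0.0 (shut) to 1.0 (fully open).
Only numpy, scipy, OpenCV 4.12 (cv2) and the standard library are available. Lean on these libraries where they do the work, as an engineer would, in place of code of your own. Each camera call takes 0.05 s, during which the arm holds its last target.

### The job

The finned heat sink lying at the back of the wooden tray belongs on the circuit board, but three tall parts stand in front of it. First stand all three aside on the black rubber mat without shifting the heat sink; then lay the heat sink, fins up, centred and lengthwise on the light strip in the middle of the board; and only then put each tall part back upright in the tray, centred and square on its own dark outline. Do not shift the small jar on the mat, and let nothing tip over.

Things in the scene. Friction and masses are not known exactly. Their poses are not given: they have to be found in the camera images.
- capacitor: Plain aluminium can, upright cylinder 44 mm diameter, 88 mm tall, 0.18 kg, with two small brass terminals on its dark top (5 mm more). Origin: centre of its underside, z up. Starts standing on round_place. Any turn about z will do.
- transformer: Grey laminated iron core with a copper winding, an upright block 50 mm (own x) by 42 mm (own y), 76 mm tall, 0.45 kg; flat outer faces to grip either way. Origin: centre of its underside, z up. Starts standing on square_place, x axes roughly alike.
- module: Grey plastic housing with vent slots, upright, 54 mm (own x) by 30 mm (own y), 96 mm tall, 0.2 kg. Origin: centre of its underside, z up. Starts standing on narrow_place, x axes roughly alike.
- heatsink: Finned aluminium bar, 24 mm wide (own x), 110 mm long (own y), 32 mm tall, fins up, 0.16 kg. Origin: centre of its underside, z up; even mass, grip it across its middle. It lies on the tray floor (6 mm above the table), its front face 10 to 20 mm behind the tall parts; 40 mm are free behind it. Two tiny loose parts lie in the tray's back corners, past its ends.
- round_place: Thin white plate 66 x 66 mm, 3 mm thick, fixed on the tray floor, with a flat dark disc 52 mm in diameter: the capacitor's own place. Origin: centre of its underside, 6 mm above the table (plate top 9 mm above the table). x points to the tray's back, where the heat sink lies. The three plates form a row along y, 74 mm centre to centre, in varying order.
- square_place: Plate like round_place (66 x 66 x 3 mm, same heights and axes) with a nearly square dark outline 58 mm (x) by 52 mm (y): the transformer's own place.
- narrow_place: Plate like round_place (66 x 66 x 3 mm, same heights and axes) with a narrow dark outline 62 mm (x) by 38 mm (y): the module's own place. The wooden tray round all plates is 160 mm (x) by 240 mm (y) outside, with walls 8 mm thick and 26 mm high; its centre lies 35 mm in +x of the middle plate's centre.
- mat: Black rubber mat, 160 mm (x) by 280 mm (y), 3 mm thick, fixed flat on the table on the other side of the board from the tray: the side area. Origin: centre of its underside, at table height. Only the jar stands on it, in its far (+x) part.
- board: Green circuit board on a fixed aluminium base, 110 mm (x) by 160 mm (y), its top 20 mm above the table. Origin: centre of the base's underside, below the centre of the flat light strip, 28 mm (x) by 114 mm (y): the heat sink goes there, its y along the board's y, either way round. Parts in the board's corners are up to 8 mm high; beside the strip's middle nothing is over 2 mm.
- jar: Small closed jar with a black cap, 36 mm diameter, 50 mm tall, on the mat; it stays where it is. Origin: centre of its underside. It stands 55 to 60 mm in +x of the mat's centre, up to 90 mm to either side in y.
Things that resemble listed ones, but are neither listed nor needed, are in the scene too. Leave any orange or turquoise look-alike of the heatsink alone.

How it is judged:
By the outcome, as a careful person would: the job done as asked, in the order asked, and still so for the second after the job is handed in, with the robot touching nothing.
It also fails if it takes over 141 s, if anything falls off the work surface, if the arm or the gripper's body presses on something with over 40 N, if the wrist force passes 120 N, or if a joint passes its speed limit or range.

## Working session

There is one attempt and no reset: what is moved stays moved. The work goes in short steps, Python scripts to look and compute and a tool call to move; the robot and the scene stay as the last step left them, time stands still between calls to the robot, and variables do not carry over. Pictures are saved under pics/ and viewed, and the job is handed in when it is done.

Besides the shell and the picture viewer there is one more tool, called after "Call:" as name([rows], argument=value, ...), one row to a line, values as JSON. play_rows: Moves the arm, as the interface text tells. Shifts and turns lie within -1 to 1; 1 stands for 0.6 m of shift or 60 degrees of turn. Its arguments: {"type":"object","properties":{"targets":{"type":"array","items":{"type":"array","items":{"type":"number","minimum":-1,"maximum":1}}},"squeeze":{"type":"number"}},"required":["targets"]}

```bash
ls; mkdir -p pics
cat > h.py <<'E'
import numpy as np, cv2
from cell import manip
def snap(n,save=None):
    s=manip.snapshot(n)
    if save: cv2.imwrite('pics/'+save,s['frame'][:,:,::-1])
    return s
def cloud(s):
    K=np.array(s['intrinsics']);k=s['k1'];z=s['z_map'];H,W=z.shape
    u,v=np.meshgrid(np.arange(W),np.arange(H))
    xd=(u-K[0,2])/K[0,0];yd=(v-K[1,2])/K[1,1]
    x,y=xd.copy(),yd.copy()
    for _ in range(8):
        f=1+k*(x*x+y*y);x=xd/f;y=yd/f
    P=np.stack([x*z,y*z,z],-1)
    R=np.array(s['R']);t=np.array(s['t'])
    X=(P-t)@R
    X[z==0]=np.nan
    return X
def rays(s,uv):
    K=np.array(s['intrinsics']);k=s['k1'];uv=np.atleast_2d(np.array(uv,float))
    xd=(uv[:,0]-K[0,2])/K[0,0];yd=(uv[:,1]-K[1,2])/K[1,1];x,y=xd,yd
    for _ in range(8):
        f=1+k*(x*x+y*y);x=xd/f;y=yd/f
    R=np.array(s['R']);t=np.array(s['t'])
    return -R.T@t, np.stack([x,y,np.ones_like(x)],-1)@R
def onplane(s,uv,h):
    o,d=rays(s,uv); return o+d*((h-o[2])/d[:,2])[:,None]
def proj(s,X):
    X=np.atleast_2d(X);c=X@np.array(s['R']).T+np.array(s['t']);x=c[:,0]/c[:,2];y=c[:,1]/c[:,2]
    f=1+s['k1']*(x*x+y*y);K=np.array(s['intrinsics'])
    return np.stack([x*f*K[0,0]+K[0,2],y*f*K[1,1]+K[1,2]],-1)
E
python3 - <<'E'
from h import *
st=manip.read_state();print(st)
for n in('top','side','wrist'):
    s=snap(n,n+'0.png');print(n,s['intrinsics'],s['k1'],-np.array(s['R']).T@s['t'],s['R'])
E
```

```text
pics
{'t': 0.0, 'q': array([ 1.24531862,  0.707069  , -0.0275919 ,  1.48498773,  0.0220008 ,
        0.95090979, -0.07551681]), 'joint_vel': array([ 6.87010441e-06, -1.04992922e-03, -2.42914663e-04, -1.06526920e-03,
       -2.49653163e-04, -7.81400195e-04,  9.19727814e-04]), 'effort': array([-1.14207054e-05, -8.83236694e+01,  1.23463824e+00, -2.36177766e+01,
        1.69130409e-02,  6.55174561e-03, -6.04905676e-05]), 'ee_pos': array([ 0.16090501, -0.55175625,  0.23084987]), 'orientation': array([ 7.99984306e-01, -6.00020686e-01, -4.43484765e-04, -3.00437277e-04]), 'wrist_force': array([-0.50351379,  0.38656557,  0.48771313]), 'wrist_torque': array([ 0.02215448, -0.04120103,  0.04689653]), 'opening': 0.9985929799491486}
top [[479.49548365   0.         277.16530697]
 [  0.         479.49548365 207.23468966]
 [  0.           0.           1.        ]] 0.057900463991746635 [ 0.38847655 -0.16694894  1.35937122] [[ 0.00428065 -0.99998967  0.00152814]
 [-0.99764525 -0.00437521 -0.06844568]
 [ 0.06845166 -0.00123155 -0.99765367]]
side [[546.51616293   0.         272.45817237]
 [  0.         546.51616293 203.54204233]
 [  0.           0.           1.        ]] -0.17249719559579152 [ 0.5608215  -1.32750049  1.6077167 ] [[ 0.99800941  0.06232828  0.0096129 ]
 [ 0.055625   -0.79815653 -0.59987667]
 [-0.02971668  0.59921728 -0.80003473]]
wrist [[308.78907722   0.         283.60989968]
 [  0.         308.78907722 205.8123827 ]
 [  0.           0.           1.        ]] -0.02627478323698785 [ 0.23439905 -0.53139861  0.37355074] [[ 0.2795625  -0.96012658 -0.00132741]
 [-0.91647394 -0.26726367  0.2977342 ]
 [-0.28621729 -0.08201878 -0.95464788]]
```

View pics/top0.png

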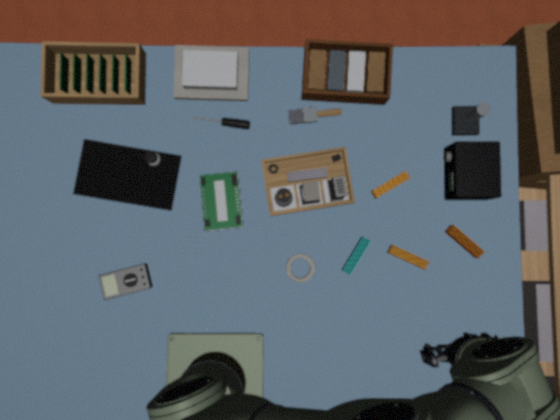

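View pics/side0.png

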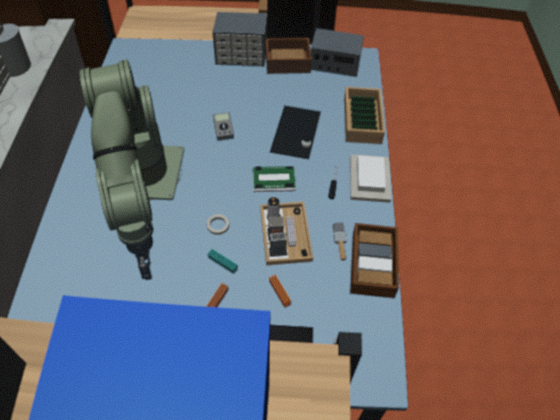

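View pics/wrist0.png

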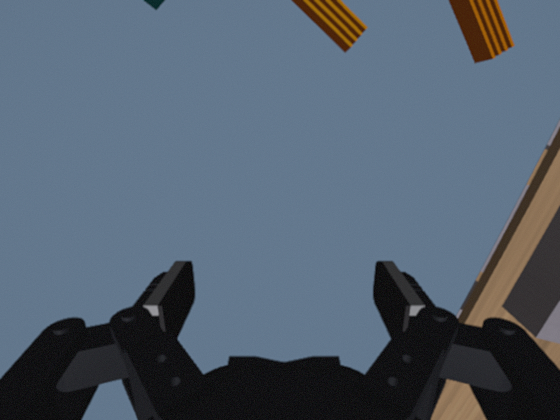

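The top view shows the mat at about (128,174), the board at (221,201) and the tray at (308,182). The jar is at (153,158), and the tall parts, from left to right, look like a can, a block and a module in the row at v≈190. I'll measure these coarsely next.

Run:
```python
from h import *
s=snap('top');X=cloud(s)
im=s['frame'][120:240,60:370][:,:,::-1]
cv2.imwrite('pics/topc.png',cv2.resize(im,None,fx=2.5,fy=2.5,interpolation=cv2.INTER_CUBIC))
for n,uv,h in [('tray',[[263,160],[346,148],[354,203],[271,215]],.026),('mat',[[84,139],[182,153],[172,209],[74,194]],.003),('board',[[200,175],[237,171],[243,228],[206,231]],.02),('jar',[[153,158]],.05),('tall',[[284,195],[310,190],[338,187]],.085),('strip',[[221,201]],.02)]:
    p=onplane(s,uv,h);print(n,p.round(3).tolist(),p.mean(0).round(3), [X[int(v),int(u)].round(3).tolist() for u,v in uv])
```

```text
tray [[0.613, -0.128, 0.026], [0.647, -0.361, 0.026], [0.493, -0.383, 0.026], [0.458, -0.152, 0.026]] [ 0.553 -0.256  0.026] [[0.612, -0.128, 0.028], [0.653, -0.365, -0.001], [0.495, -0.386, 0.003], [0.459, -0.151, 0.021]]
mat [[0.673, 0.379, 0.003], [0.635, 0.103, 0.003], [0.475, 0.129, 0.003], [0.516, 0.402, 0.003]] [0.575 0.253 0.003] [[0.672, 0.377, 0.008], [0.636, 0.104, 0.001], [0.475, 0.129, 0.001], [0.516, 0.403, 0.003]]
board [[0.57, 0.048, 0.02], [0.582, -0.055, 0.02], [0.422, -0.074, 0.02], [0.413, 0.029, 0.02]] [ 0.497 -0.013  0.02 ] [[0.57, 0.049, 0.019], [0.585, -0.053, -0.001], [0.422, -0.072, -0.001], [0.413, 0.032, 0.002]]
jar [[0.612, 0.173, 0.05]] [0.612 0.173 0.05 ] [[0.611, 0.171, 0.055]]
tall [[0.509, -0.187, 0.085], [0.522, -0.256, 0.085], [0.531, -0.331, 0.085]] [ 0.521 -0.258  0.085] [[0.508, -0.187, 0.091], [0.522, -0.256, 0.085], [0.529, -0.329, 0.102]]
strip [[0.497, -0.011, 0.02]] [ 0.497 -0.011  0.02 ] [[0.497, -0.011, 0.018]]
```

View pics/topc.png

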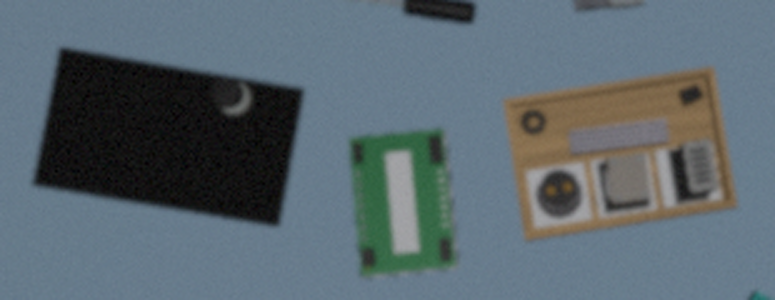

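```bash
cat >> h.py <<'E'
from scipy.spatial.transform import Rotation as Ro
def pose(yaw):
    a=np.radians(yaw);x=np.array([np.cos(a),np.sin(a),0]);z=np.array([0,0,-1.]);return Ro.from_matrix(np.stack([x,np.cross(z,x),z],1))
def plan(p,yaw,frm=None):
    """row from the current state (or commanded pose frm=(pos,yaw)) to TCP p, jaw yaw in deg"""
    if frm is None:
        st=manip.read_state();p0=st['ee_pos'];r0=Ro.from_quat(st['orientation'])
    else: p0=np.array(frm[0],float);r0=pose(frm[1])
    d=r0.inv().apply(np.array(p,float)-p0)/.6
    w=(r0.inv()*pose(yaw)).as_rotvec()/np.radians(60)
    print('row',d.round(4).tolist(),w.round(4).tolist())
def st():
    s=manip.read_state();x=Ro.from_quat(s['orientation']).as_matrix()[:,0]
    print('t %.2f'%s['t'],s['ee_pos'].round(4),'yaw %.2f'%np.degrees(np.arctan2(x[1],x[0])),'F',s['wrist_force'].round(1),'op %.3f'%s['opening'],'q',s['q'].round(2))
E
python3 - <<'E'
from h import *
plan([.30,-.45,.30],-30)
plan([.54,-.22,.30],8.4,([.30,-.45,.30],-30))
E
```

```text
row [-0.0981, -0.27, -0.1149] [-0.0002, 0.0006, -0.729]
row [0.1547, -0.532, 0.0] [0.0, 0.0, -0.64]
```

Call:
play_rows([
  [-0.098,-0.27,-0.115,0,0.0006,-0.729,1],
  [-0.098,-0.27,-0.115,0,0.0006,-0.729,1],
  [-0.098,-0.27,-0.115,0,0.0006,-0.729,1],
  [-0.098,-0.27,-0.115,0,0.0006,-0.729,1],
  [-0.098,-0.27,-0.115,0,0.0006,-0.729,1],
])

```text
t: 0.82
ee_pos: [0.2999, -0.4502, 0.3002]
orientation: [0.966, -0.259, 0.0, 0.0]
wrist_force: [-1.2, -0.6, 0.4]
opening: 1.002
```

Call:
play_rows([
  [0.155,-0.532,0,0,0,-0.64,1],
  [0.155,-0.532,0,0,0,-0.64,1],
  [0.155,-0.532,0,0,0,-0.64,1],
  [0.155,-0.532,0,0,0,-0.64,1],
  [0.155,-0.532,0,0,0,-0.64,1],
  [0.155,-0.532,0,0,0,-0.64,1],
  [0.155,-0.532,0,0,0,-0.64,1],
  [0.155,-0.532,0,0,0,-0.64,1],
])

```text
t: 1.82
ee_pos: [0.5392, -0.2219, 0.3001]
orientation: [0.997, 0.071, -0.0, 0.001]
wrist_force: [0.6, 0.3, 0.2]
opening: 1.0
```

Run:
```python
from h import *
st();s=snap('wrist','w1.png');st()
np.save('w1.npy',s,allow_pickle=True)
```

```text
t 1.82 [ 0.5392 -0.2219  0.3001] yaw 8.18 F [0.6 0.3 0.2] op 1.000 q [ 0.53  0.67 -0.4   1.33  0.27  1.2   0.25]
t 1.88 [ 0.5392 -0.2219  0.3002] yaw 8.19 F [-1.1  0.4  0.3] op 1.000 q [ 0.53  0.67 -0.4   1.33  0.27  1.2   0.25]
```

View pics/w1.png

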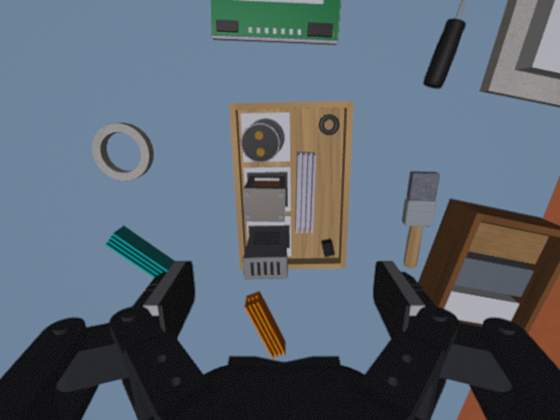

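The wrist view shows the tray from (235,105) to (350,270). The can is at (262,145), the transformer at (266,198) and the module at (268,255). The heat sink spans (300–315, 152–233), and the loose parts are at (329,124) and (328,248). I'll measure from depth.

```bash
cat >> h.py <<'E'
def rect(P):
    (c,sz,a)=cv2.minAreaRect((P[:,:2]*1000).astype(np.float32)); return np.round(c,1),np.round(sz,1),round(a,1)
def blob(X,zlo,zhi,c,r,box=None):
    m=(X[...,2]>zlo)&(X[...,2]<zhi)&(np.hypot(X[...,0]-c[0],X[...,1]-c[1])<r)
    m=m.astype(np.uint8);n,l,stt,_=cv2.connectedComponentsWithStats(m)
    if n<2: return None
    i=1+np.argmax(stt[1:,4]);return X[l==i]
E
python3 - <<'E'
from h import *
for s in (np.load('w1.npy',allow_pickle=True).item(),):
    X=cloud(s)
    for n,c,lo,hi,r in [('cap',(.508,-.187),.092,.11,.035),('trafo',(.522,-.256),.078,.095,.035),('mod',(.53,-.33),.099,.115,.04),('hs',(.575,-.25),.030,.045,.07),('traywall',(.55,-.256),.02,.03,.2)]:
        P=blob(X,lo,hi,c,r)
        if P is None: print(n,None);continue
        print(n,len(P),rect(P),np.median(P,0).round(4),P.min(0).round(3),P.max(0).round(3))
E
python3 - <<'E'
from h import *
s=np.load('w1.npy',allow_pickle=True).item()
im=s['frame'][90:300,200:380][:,:,::-1]
cv2.imwrite('pics/w1c.png',cv2.resize(im,None,fx=2.8,fy=2.8,interpolation=cv2.INTER_CUBIC))
E
```

```text
cap 1222 (array([ 507.4, -185.4]), array([42.8, 42.9]), 25.5) [ 0.5076 -0.1848  0.0975] [ 0.486 -0.207  0.093] [ 0.529 -0.164  0.104]
trafo 1420 (array([ 520.4, -260. ]), array([49.5, 42.5]), 8.0) [ 0.5208 -0.2587  0.0849] [ 0.493 -0.283  0.078] [ 0.548 -0.236  0.088]
mod 1029 (array([ 532.1, -333.5]), array([54. , 31.3]), 9.5) [ 0.5321 -0.3319  0.1049] [ 0.504 -0.352  0.099] [ 0.561 -0.315  0.107]
hs 218 (array([ 583.6, -251.6]), array([  3.2, 110.2]), 7.5) [ 0.583  -0.2463  0.0378] [ 0.575 -0.306  0.03 ] [ 0.592 -0.197  0.04 ]
traywall 3210 (array([ 555.4, -254.8]), array([160.9, 239.7]), 9.1) [ 0.5712 -0.2177  0.0259] [ 0.458 -0.384  0.02 ] [ 0.653 -0.124  0.029]
```

View pics/w1c.png

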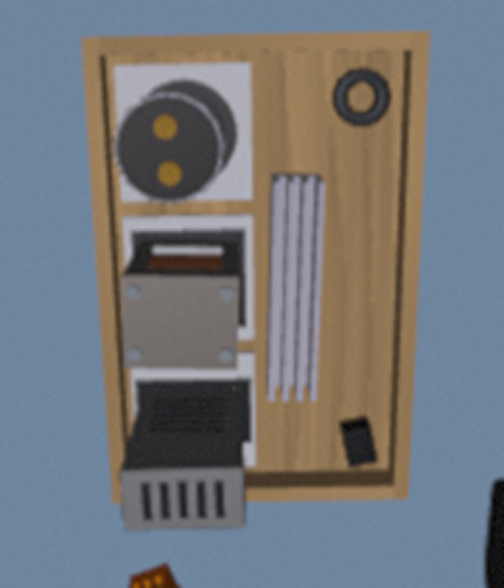

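Run:
```python
from h import *
plan([.5078,-.186,.15],9)
plan([.5078,-.186,.055],9)
```

```text
row [-0.0433, -0.0669, 0.2503] [0.001, 0.0003, -0.0134]
row [-0.0432, -0.0671, 0.4087] [0.001, 0.0003, -0.0134]
```

Call:
play_rows([
  [-0.0433,-0.067,0.25,0.001,0.0003,-0.0134,1],
  [-0.0433,-0.067,0.25,0.001,0.0003,-0.0134,1],
  [-0.0433,-0.067,0.25,0.001,0.0003,-0.0134,1],
  [-0.0433,-0.067,0.25,0.001,0.0003,-0.0134,1],
  [-0.0433,-0.067,0.33,0.001,0.0003,-0.0134,1],
  [-0.0433,-0.067,0.4087,0.001,0.0003,-0.0134,1],
  [-0.0433,-0.067,0.4087,0.001,0.0003,-0.0134,1],
  [-0.0433,-0.067,0.4087,0.001,0.0003,-0.0134,1],
])

```text
t: 2.88
ee_pos: [0.5098, -0.1852, 0.0574]
orientation: [0.997, 0.08, 0.001, 0.0]
wrist_force: [0.1, 0.5, 1.0]
opening: 0.997
```

Run:
```python
from h import *
st();s=snap('wrist','w2.png')
plan([.5078,-.186,.055],9)
```

```text
t 2.88 [ 0.5098 -0.1852  0.0574] yaw 9.14 F [0.1 0.5 1. ] op 0.997 q [ 0.43  0.93 -0.26  1.77  0.45  0.5   0.03]
row [-0.0036, 0.0009, 0.004] [0.0009, -0.0032, 0.0026]
```

View pics/w2.png

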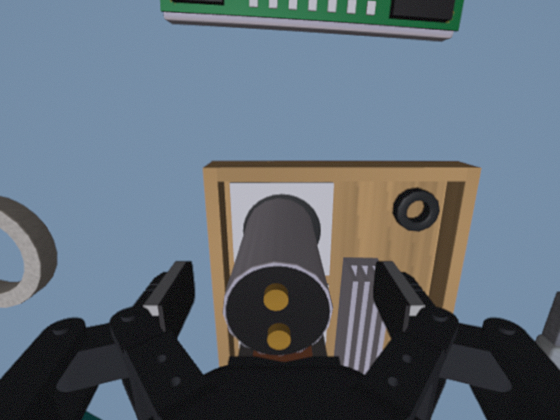

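The can stands between the pads, with its top centre at about (278,310). I'll close on it.

Call:
play_rows([
  [-0.0036,0.001,0.002,0,0,0,0.3],
  [-0.0036,0.001,0.002,0,0,0,0.3],
  [-0.0036,0.001,0.002,0,0,0,0.3],
  [-0.0036,0.001,0.002,0,0,0,0.3],
  [-0.0036,0.001,0.002,0,0,0,0.3],
  [-0.0036,0.001,0.002,0,0,0,0.3],
], squeeze=45)

```text
t: 3.68
ee_pos: [0.5069, -0.1855, 0.0545]
orientation: [0.997, 0.08, 0.001, -0.0]
wrist_force: [-1.5, -0.8, 10.6]
opening: 0.508
```

Run:
```python
from h import *
st()
p=manip.read_state()['ee_pos']
plan([p[0],p[1],.19],9)
plan([.55,.06,.19],0)
```

```text
t 3.67 [ 0.5069 -0.1855  0.0545] yaw 9.20 F [-1.5 -0.8 10.6] op 0.508 q [ 0.43  0.93 -0.26  1.78  0.45  0.49  0.03]
row [0.0003, 0.0, -0.2258] [0.0, -0.0011, 0.0033]
row [0.1366, -0.3925, -0.2257] [-0.0001, -0.0011, 0.1533]
```

Call:
play_rows([
  [0,0,-0.06,0,0,0,0.3],
  [0,0,-0.14,0,0,0,0.3],
  [0,0,-0.226,0,0,0,0.3],
  [0,0,-0.226,0,0,0,0.3],
  [0.02,-0.06,-0.226,0,0,0.02,0.3],
  [0.055,-0.16,-0.226,0,0,0.06,0.3],
  [0.09,-0.26,-0.226,0,0,0.11,0.3],
  [0.1366,-0.3925,-0.226,0,0,0.1533,0.3],
])

```text
t: 4.68
ee_pos: [0.5455, 0.0385, 0.189]
orientation: [1.0, -0.001, -0.0, -0.0]
wrist_force: [1.7, -1.3, -1.4]
opening: 0.504
```

Run:
```python
from h import *
st()
plan([.5488,.3432,.15],-9)
plan([.5488,.3432,.0555],-9)
snap('side','s2.png')
```

```text
t 4.67 [0.5455 0.0385 0.189 ] yaw -0.09 F [ 1.7 -1.3 -1.4] op 0.504 q [ 0.02  0.73 -0.28  1.64  0.26  0.81 -0.38]
row [0.0048, -0.5078, 0.0652] [-0.0004, 0.0004, 0.1484]
row [0.0048, -0.5077, 0.2227] [-0.0004, 0.0004, 0.1484]
```

View pics/s2.png

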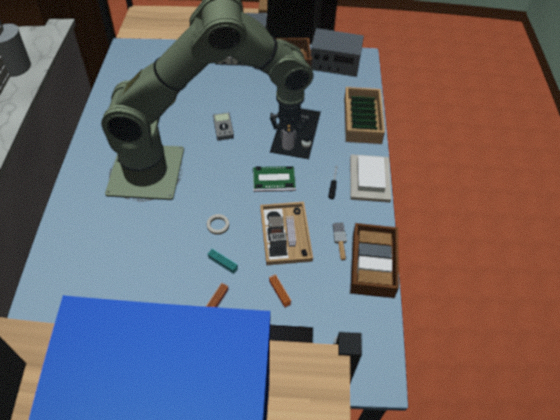

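The side view shows the can hanging upright in the gripper at about (288,130). I'll move it over the mat.

Call:
play_rows([
  [0,-0.08,0,0,0,0.02,0.3],
  [0,-0.18,0,0,0,0.06,0.3],
  [0,-0.28,0.02,0,0,0.1,0.3],
  [0,-0.38,0.04,0,0,0.13,0.3],
  [-0.001,-0.46,0.065,0,0,0.148,0.3],
  [-0.002,-0.475,0.1,0,0,0.148,0.3],
  [-0.002,-0.475,0.13,0,0,0.148,0.3],
  [-0.002,-0.475,0.13,0,0,0.148,0.3],
])

```text
t: 5.72
ee_pos: [0.5439, 0.3205, 0.1101]
orientation: [0.997, -0.078, -0.001, 0.001]
wrist_force: [0.7, -0.3, -1.8]
opening: 0.509
```

Run:
```python
from h import *
st()
plan([.5488,.3432,.055],-9)
plan([.5488,.3432,.0490],-9)
```

```text
t 5.72 [0.5439 0.3205 0.1101] yaw -8.89 F [ 0.7 -0.3 -1.8] op 0.509 q [-0.51  0.94 -0.17  1.39  0.19  0.83 -0.89]
row [0.0024, -0.0387, 0.0918] [0.0016, 0.0015, 0.0018]
row [0.0024, -0.0388, 0.1018] [0.0016, 0.0015, 0.0018]
```

Call:
play_rows([
  [0.0024,-0.03,0.03,0.0016,0.0015,0.0018,0.3],
  [0.0024,-0.0387,0.07,0.0016,0.0015,0.0018,0.3],
  [0.0024,-0.0387,0.092,0.0016,0.0015,0.0018,0.3],
  [0.0024,-0.0387,0.092,0.0016,0.0015,0.0018,0.3],
])

```text
t: 6.22
ee_pos: [0.5495, 0.3437, 0.0564]
orientation: [0.997, -0.079, 0.001, -0.001]
wrist_force: [0.6, -0.1, -1.5]
opening: 0.503
```

Run:
```python
from h import *
st()
plan([.5488,.3432,.0490],-9)
```

```text
t 6.22 [0.5495 0.3437 0.0564] yaw -9.01 F [ 0.6 -0.1 -1.5] op 0.503 q [-0.54  1.04 -0.16  1.35  0.2   0.77 -0.92]
row [-0.001, 0.0009, 0.0124] [-0.0015, -0.0014, -0.0002]
```

Call:
play_rows([
  [-0.001,0,0.008,0,0,0,0.3],
  [-0.001,0,0.0124,0,0,0,0.3],
  [-0.001,0,0.0124,0,0,0,0.3],
])

```text
t: 6.6
ee_pos: [0.549, 0.3445, 0.0493]
orientation: [0.997, -0.078, 0.001, -0.001]
wrist_force: [0.5, 0.5, -1.6]
opening: 0.504
```

Call:
play_rows([
  [0,0,0,0,0,0,0.6],
  [0,0,0,0,0,0,0.8],
  [0,0,0,0,0,0,1],
  [0,0,0,0,0,0,1],
  [0,0,-0.08,0,0,0,1],
  [0,0,-0.16,0,0,0,1],
  [0,0,-0.24,0,0,0,1],
  [0,0,-0.24,0,0,0,1],
])

```text
t: 7.6
ee_pos: [0.5496, 0.345, 0.1966]
orientation: [0.997, -0.078, 0.003, -0.003]
wrist_force: [0.2, -0.2, -0.9]
opening: 1.0
```

Run:
```python
from h import *
st()
snap('wrist','w3.png')
plan([.527,.05,.21],0)
plan([.527,-.20,.21],8.5)
```

```text
t 7.60 [0.5496 0.345  0.1966] yaw -9.00 F [ 0.2 -0.2 -0.9] op 1.000 q [-0.53  0.86 -0.18  1.24  0.16  1.05 -0.89]
row [0.0407, 0.4904, -0.0278] [-0.0035, -0.0037, -0.1497]
row [0.1058, 0.9019, -0.0292] [-0.0032, -0.004, -0.2914]
```

View pics/w3.png

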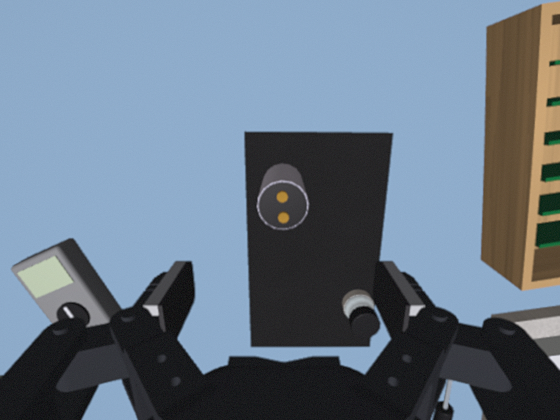

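The can stands upright on the mat at (283,205), and the jar is untouched at (358,310). Next is the transformer.

Call:
play_rows([
  [0.1058,0.9019,-0.0292,-0.0032,-0.004,-0.2914,1],
  [0.1058,0.9019,-0.0292,-0.0032,-0.004,-0.2914,1],
  [0.1058,0.9019,-0.0292,-0.0032,-0.004,-0.2914,1],
  [0.1058,0.9019,-0.0292,-0.0032,-0.004,-0.2914,1],
  [0.1058,0.9019,-0.0292,-0.0032,-0.004,-0.2914,1],
  [0.1058,0.9019,-0.0292,-0.0032,-0.004,-0.2914,1],
  [0.1058,0.9019,-0.0292,-0.0032,-0.004,-0.2914,1],
  [0.1058,0.9019,-0.0292,-0.0032,-0.004,-0.2914,1],
])

```text
t: 8.65
ee_pos: [0.5278, -0.157, 0.2073]
orientation: [0.997, 0.074, -0.002, 0.0]
wrist_force: [0.8, 0.4, -0.8]
opening: 0.997
```

Run:
```python
from h import *
st();s=snap('wrist','w4.png')
X=cloud(s)
for n,c,lo,hi,r in [('trafo',(.522,-.256),.078,.095,.04),('mod',(.53,-.33),.099,.115,.045),('traywall',(.55,-.256),.02,.03,.2)]:
    P=blob(X,lo,hi,c,r); print(n,len(P),rect(P))
plan([.5206,-.2600,.14],8.5)
plan([.5206,-.2600,.048],8.5)
```

```text
t 8.65 [ 0.5278 -0.157   0.2073] yaw 8.51 F [ 0.8  0.4 -0.8] op 0.997 q [ 0.42  0.72 -0.36  1.6   0.3   0.88  0.09]
trafo 2043 (array([ 520.4, -260.3]), array([50.3, 43.8]), 7.6)
mod 127 (array([ 540.8, -317.5]), array([30.3,  3.2]), 11.0)
traywall 4492 (array([ 555.4, -254.4]), array([161.3, 240.8]), 9.2)
row [-0.0305, 0.1523, 0.1127] [0.0047, 0.0049, -0.0087]
row [-0.0297, 0.1516, 0.266] [0.0047, 0.0049, -0.0087]
```

View pics/w4.png

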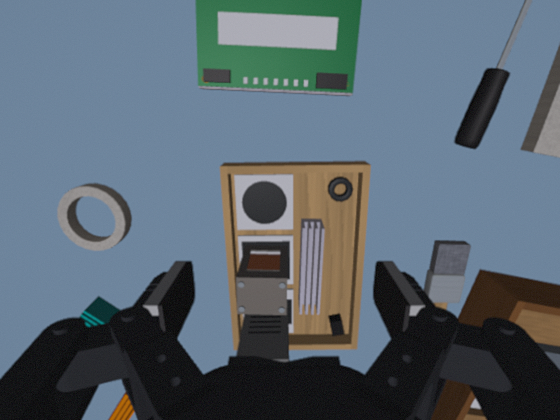

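The transformer top is at (263,295) and the round place is now clear at (264,203). I'll descend on the transformer.

Call:
play_rows([
  [-0.03,0.09,0.06,0.0047,0.0049,-0.0087,1],
  [-0.03,0.1516,0.1127,0.0047,0.0049,-0.0087,1],
  [-0.03,0.1516,0.1127,0.0047,0.0049,-0.0087,1],
  [-0.03,0.1516,0.17,0.0047,0.0049,-0.0087,1],
  [-0.03,0.1516,0.23,0.0047,0.0049,-0.0087,1],
  [-0.03,0.1516,0.266,0.0047,0.0049,-0.0087,1],
  [-0.03,0.1516,0.266,0.0047,0.0049,-0.0087,1],
])

```text
t: 9.57
ee_pos: [0.5234, -0.2466, 0.0475]
orientation: [0.997, 0.079, 0.0, -0.003]
wrist_force: [-0.7, -0.2, 0.7]
opening: 0.997
```

Run:
```python
from h import *
st()
plan([.5206,-.2600,.048],8.5)
```

```text
t 9.57 [ 0.5234 -0.2466  0.0475] yaw 9.08 F [-0.7 -0.2  0.7] op 0.997 q [ 0.53  0.98 -0.28  1.63  0.42  0.59  0.17]
row [-0.0081, 0.0213, -0.001] [-0.0056, -0.001, 0.0097]
```

```bash
sed -i "s/print('t %.2f'%s\['t'\]/print('vmax %.3f'%abs(s['joint_vel']).max(),'t %.2f'%s['t']/" h.py
python3 - <<'E'
from h import *
st()
plan([.5206,-.2600,.048],8.2)
E
```

```text
vmax 0.047 t 9.57 [ 0.5234 -0.2466  0.0475] yaw 9.08 F [-0.7 -0.2  0.7] op 0.997 q [ 0.53  0.98 -0.28  1.63  0.42  0.59  0.17]
row [-0.0081, 0.0213, -0.001] [-0.0056, -0.001, 0.0147]
```

Call:
play_rows([
  [-0.0081,0.0213,-0.001,-0.0056,-0.001,0.0147,1],
  [-0.0081,0.0213,-0.001,-0.0056,-0.001,0.0147,1],
  [-0.0081,0.0213,-0.001,-0.0056,-0.001,0.0147,1],
])

```text
t: 9.95
ee_pos: [0.5213, -0.2615, 0.0498]
orientation: [0.997, 0.071, 0.002, 0.001]
wrist_force: [-0.9, -0.8, -0.3]
opening: 0.998
```

Run:
```python
from h import *
st()
plan([.5206,-.2600,.048],8.2)
```

```text
vmax 0.006 t 9.95 [ 0.5213 -0.2615  0.0498] yaw 8.12 F [-0.9 -0.8 -0.3] op 0.998 q [ 0.55  0.98 -0.28  1.62  0.42  0.6   0.18]
row [-0.0008, -0.0026, 0.003] [0.0021, -0.0027, -0.0013]
```

Call:
play_rows([
  [-0.0008,-0.0026,0.003,0.0021,-0.0027,0,0.4],
  [-0.0008,-0.0026,0.003,0.0021,-0.0027,0,0.4],
  [-0.0008,-0.0026,0.003,0.0021,-0.0027,0,0.4],
  [-0.0008,-0.0026,0.003,0.0021,-0.0027,0,0.4],
  [-0.0008,-0.0026,0.003,0.0021,-0.0027,0,0.4],
  [-0.0008,-0.0026,0.003,0.0021,-0.0027,0,0.4],
], squeeze=65)

```text
t: 10.7
ee_pos: [0.5205, -0.2596, 0.0476]
orientation: [0.997, 0.071, -0.0, -0.0]
wrist_force: [-0.7, 1.4, 4.3]
opening: 0.58
```

Run:
```python
from h import *
st()
p=manip.read_state()['ee_pos']
plan([p[0],p[1],.19],8.2)
plan([.54,.05,.19],-1)
```

```text
vmax 0.001 t 10.70 [ 0.5205 -0.2596  0.0476] yaw 8.15 F [-0.7  1.4  4.3] op 0.580 q [ 0.55  0.98 -0.28  1.62  0.42  0.6   0.18]
row [-0.0001, -0.0001, -0.2373] [-0.0004, 0.0006, -0.0008]
row [0.1052, -0.5063, -0.2371] [-0.0004, 0.0006, 0.1526]
```

Call:
play_rows([
  [0,0,-0.06,0,0,0,0.4],
  [0,0,-0.14,0,0,0,0.4],
  [0,0,-0.237,0,0,0,0.4],
  [0,0,-0.237,0,0,0,0.4],
  [0.02,-0.08,-0.237,0,0,0.02,0.4],
  [0.04,-0.17,-0.237,0,0,0.05,0.4],
  [0.06,-0.26,-0.237,0,0,0.08,0.4],
  [0.08,-0.34,-0.237,0,0,0.11,0.4],
])

```text
t: 11.7
ee_pos: [0.5386, -0.0492, 0.1886]
orientation: [1.0, 0.013, -0.001, -0.0]
wrist_force: [1.1, 0.3, -4.6]
opening: 0.576
```

Run:
```python
from h import *
st()
plan([.5355,.2592,.13],-9)
```

```text
vmax 0.850 t 11.70 [ 0.5386 -0.0492  0.1886] yaw 1.51 F [ 1.1  0.3 -4.6] op 0.576 q [ 0.19  0.72 -0.3   1.66  0.27  0.8  -0.2 ]
row [0.0086, -0.5138, 0.0978] [-0.0002, 0.0023, 0.1752]
```

Call:
play_rows([
  [0.002,-0.08,0,0,0.002,0.03,0.4],
  [0.004,-0.18,0,0,0.002,0.06,0.4],
  [0.005,-0.28,0.01,0,0.002,0.1,0.4],
  [0.007,-0.38,0.03,0,0.002,0.14,0.4],
  [0.008,-0.46,0.06,0,0.002,0.175,0.4],
  [0.0086,-0.505,0.0978,0,0.002,0.175,0.4],
  [0.0086,-0.505,0.0978,0,0.002,0.175,0.4],
  [0.0086,-0.505,0.0978,0,0.002,0.175,0.4],
])

```text
t: 12.7
ee_pos: [0.5361, 0.251, 0.1305]
orientation: [0.997, -0.078, 0.0, 0.0]
wrist_force: [-0.3, -0.4, -4.7]
opening: 0.576
```

Run:
```python
from h import *
st()
plan([.5355,.2592,.05],-9)
plan([.5355,.2592,.0420],-9)
```

```text
vmax 0.019 t 12.70 [0.5361 0.251  0.1305] yaw -8.99 F [-0.3 -0.4 -4.7] op 0.576 q [-0.41  0.86 -0.16  1.54  0.18  0.76 -0.81]
row [-0.0032, -0.0135, 0.1342] [0.0009, -0.0007, 0.0002]
row [-0.0032, -0.0135, 0.1475] [0.0009, -0.0007, 0.0002]
```

Call:
play_rows([
  [-0.003,-0.0135,0.04,0,0,0,0.4],
  [-0.003,-0.0135,0.09,0,0,0,0.4],
  [-0.003,-0.0135,0.134,0,0,0,0.4],
  [-0.003,-0.0135,0.134,0,0,0,0.4],
  [-0.003,-0.0135,0.142,0,0,0,0.4],
  [-0.003,-0.0135,0.1475,0,0,0,0.4],
  [-0.003,-0.0135,0.1475,0,0,0,0.4],
])

```text
t: 13.58
ee_pos: [0.5358, 0.2602, 0.0429]
orientation: [0.997, -0.078, 0.001, -0.0]
wrist_force: [-0.5, 0.6, -3.6]
opening: 0.574
```

Run:
```python
from h import *
st()
plan([.5355,.2592,.0417],-9)
```

```text
vmax 0.003 t 13.57 [0.5358 0.2602 0.0429] yaw -8.96 F [-0.5  0.6 -3.6] op 0.574 q [-0.44  1.   -0.14  1.57  0.21  0.59 -0.84]
row [-0.0003, 0.0017, 0.0019] [-0.0005, -0.0015, 0.0006]
```

Force is -3.6 N, so it isn't fully seated. I'll go 1 mm lower, then release.

Call:
play_rows([
  [0,0,0.0022,0,0,0,0.4],
  [0,0,0.0022,0,0,0,0.4],
  [0,0,0.0022,0,0,0,0.7],
  [0,0,0.0022,0,0,0,1],
  [0,0,0.0022,0,0,0,1],
  [0,0,-0.08,0,0,0,1],
  [0,0,-0.16,0,0,0,1],
  [0,0,-0.26,0,0,0,1],
])

```text
t: 14.58
ee_pos: [0.5351, 0.26, 0.1998]
orientation: [0.997, -0.078, 0.0, 0.0]
wrist_force: [1.8, -0.0, 0.9]
opening: 0.997
```

Call:
play_rows([
  [0,0,0,0,0,0,1],
  [0,0,0,0,0,0,1],
])

```text
t: 14.82
ee_pos: [0.5354, 0.26, 0.1983]
orientation: [0.997, -0.078, 0.001, 0.0]
wrist_force: [0.6, -0.1, -0.2]
opening: 0.997
```

Run:
```python
from h import *
st()
snap('wrist','w5.png')
plan([.532,-.333,.20],9)
```

```text
vmax 0.021 t 14.82 [0.5354 0.26   0.1983] yaw -8.96 F [ 0.6 -0.1 -0.2] op 0.997 q [-0.42  0.78 -0.18  1.45  0.16  0.93 -0.8 ]
row [0.1486, 0.9771, -0.0032] [0.0005, -0.0002, -0.2993]
```

View pics/w5.png

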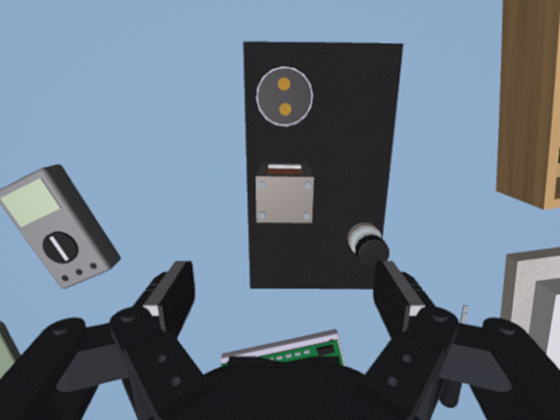

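The can (285,97) and the transformer (285,200) both stand on the mat. Next is the module.

Call:
play_rows([
  [0.1486,0.977,-0.003,0,0,-0.2993,1],
  [0.1486,0.977,-0.003,0,0,-0.2993,1],
  [0.1486,0.977,-0.003,0,0,-0.2993,1],
  [0.1486,0.977,-0.003,0,0,-0.2993,1],
  [0.1486,0.977,-0.003,0,0,-0.2993,1],
  [0.1486,0.977,-0.003,0,0,-0.2993,1],
  [0.1486,0.977,-0.003,0,0,-0.2993,1],
  [0.1486,0.977,-0.003,0,0,-0.2993,1],
])

```text
t: 15.88
ee_pos: [0.5322, -0.2417, 0.199]
orientation: [0.997, 0.078, -0.0, -0.001]
wrist_force: [0.9, 0.6, 0.5]
opening: 1.0
```

Call:
play_rows([
  [0,0.06,0,0,0,0,1],
  [0,0.06,0,0,0,0,1],
  [0,0.06,0,0,0,0,1],
])

```text
t: 16.25
ee_pos: [0.5383, -0.2744, 0.1991]
orientation: [0.997, 0.079, 0.0, -0.001]
wrist_force: [1.5, 0.6, -0.2]
opening: 0.997
```

Run:
```python
from h import *
st();s=snap('wrist','w6.png')
np.save('w6.npy',s,allow_pickle=True)
X=cloud(s)
for n,c,lo,hi,r in [('mod',(.53,-.33),.099,.115,.045)]:
    P=blob(X,lo,hi,c,r); print(n,len(P),rect(P))
plan([.5322,-.3333,.15],9)
plan([.5322,-.3333,.056],9)
```

```text
vmax 0.016 t 16.25 [ 0.5383 -0.2744  0.1991] yaw 9.04 F [ 1.5  0.6 -0.2] op 0.997 q [ 0.59  0.81 -0.37  1.41  0.32  0.99  0.31]
mod 2070 (array([ 531.8, -333.8]), array([53.5, 31.2]), 9.5)
row [-0.0259, 0.0958, 0.0823] [-0.001, -0.0006, 0.0013]
row [-0.026, 0.0959, 0.239] [-0.001, -0.0006, 0.0013]
```

View pics/w6.png

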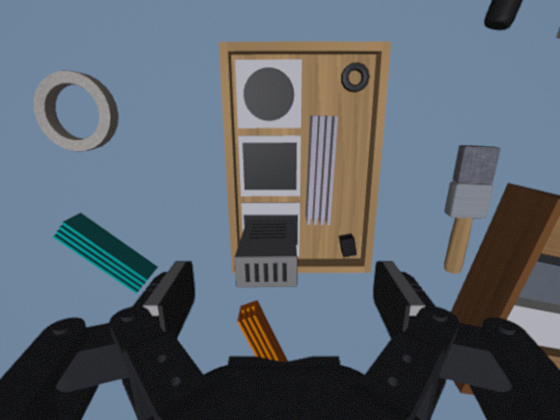

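The module is at (267,268), the round disc at (270,93) and the square outline at (270,166). All are clearly visible.

Call:
play_rows([
  [-0.026,0.0958,0.04,-0.001,-0.0006,0.0013,1],
  [-0.026,0.0958,0.0823,-0.001,-0.0006,0.0013,1],
  [-0.026,0.0958,0.0823,-0.001,-0.0006,0.0013,1],
  [-0.026,0.0958,0.16,-0.001,-0.0006,0.0013,1],
  [-0.026,0.0958,0.22,-0.001,-0.0006,0.0013,1],
  [-0.026,0.0958,0.239,-0.001,-0.0006,0.0013,1],
  [-0.026,0.0958,0.239,-0.001,-0.0006,0.0013,1],
])

```text
t: 17.18
ee_pos: [0.5329, -0.3341, 0.0576]
orientation: [0.997, 0.078, 0.001, 0.001]
wrist_force: [-0.1, -0.3, 1.0]
opening: 0.998
```

Run:
```python
from h import *
st()
plan([.5322,-.3333,.056],9)
s=np.load('w6.npy',allow_pickle=True).item()
hsv=cv2.cvtColor(s['frame'],cv2.COLOR_RGB2HSV)
g=cv2.cvtColor(s['frame'],cv2.COLOR_RGB2GRAY)
print(g[93,270],g[166,270],g[65,240],g[140,242])
for n,(u,v) in {'disc':(270,93),'sq':(270,166)}.items():
    m=(g<110).astype(np.uint8); k,l,q,_=cv2.connectedComponentsWithStats(m)
    i=l[v,u];c,_=cv2.findContours((l==i).astype(np.uint8),cv2.RETR_EXTERNAL,cv2.CHAIN_APPROX_NONE)
    c=max(c,key=cv2.contourArea)[:,0]
    P=onplane(s,c,.009);print(n,q[i],rect(P),(P.min(0)+P.max(0))/2)
```

```text
vmax 0.024 t 17.18 [ 0.5329 -0.3341  0.0576] yaw 8.97 F [-0.1 -0.3  1. ] op 0.998 q [ 0.65  1.02 -0.32  1.43  0.4   0.75  0.34]
row [-0.0009, -0.0014, 0.0027] [0.0014, -0.0013, -0.0005]
78 65 176 177
disc [ 244   68   50   53 2064] (array([ 509.2, -187.4]), array([50.1, 50.2]), 9.0) [ 0.50923224 -0.18704265  0.009     ]
sq [ 243  143   54   47 2475] (array([ 521. , -260.4]), array([57.3, 50.4]), 9.0) [ 0.52091478 -0.26035045  0.009     ]
```

Call:
play_rows([
  [-0.0009,-0.0014,0.0027,0.0014,-0.0013,0,0.4],
  [-0.0009,-0.0014,0.0027,0.0014,-0.0013,0,0.4],
  [-0.0009,-0.0014,0.0027,0.0014,-0.0013,0,0.4],
  [-0.0009,-0.0014,0.0027,0.0014,-0.0013,0,0.4],
  [-0.0009,-0.0014,0.0027,0.0014,-0.0013,0,0.4],
  [-0.0009,-0.0014,0.0027,0.0014,-0.0013,0,0.4],
], squeeze=45)

```text
t: 17.92
ee_pos: [0.532, -0.334, 0.0562]
orientation: [0.997, 0.078, 0.0, 0.0]
wrist_force: [-0.5, 1.0, 8.3]
opening: 0.63
```

Run:
```python
from h import *
st()
plan([.5322,-.3333,.20],9)
plan([.522,-.02,.20],0)
```

```text
vmax 0.001 t 17.93 [ 0.532  -0.334   0.0562] yaw 8.92 F [-0.5  1.   8.3] op 0.630 q [ 0.65  1.03 -0.32  1.43  0.4   0.75  0.34]
row [0.0007, -0.0009, -0.2397] [0.0005, -0.0004, -0.0014]
row [0.0648, -0.5194, -0.24] [0.0005, -0.0004, 0.1486]
```

Call:
play_rows([
  [0,0,-0.06,0,0,0,0.4],
  [0,0,-0.14,0,0,0,0.4],
  [0,0,-0.24,0,0,0,0.4],
  [0,0,-0.24,0,0,0,0.4],
  [0.01,-0.08,-0.24,0,0,0.02,0.4],
  [0.02,-0.18,-0.24,0,0,0.05,0.4],
  [0.035,-0.28,-0.24,0,0,0.08,0.4],
  [0.047,-0.38,-0.24,0,0,0.11,0.4],
])

```text
t: 18.92
ee_pos: [0.5237, -0.1024, 0.1988]
orientation: [1.0, 0.02, -0.0, -0.0]
wrist_force: [2.1, 0.2, -1.9]
opening: 0.627
```

Call:
play_rows([
  [0,-0.08,0,0,0,0.03,0.4],
  [0,-0.16,0,0,0,0.06,0.4],
  [0,-0.24,0,0,0,0.1,0.4],
  [0,-0.32,0.03,0,0,0.15,0.4],
  [0,-0.42,0.06,0,0,0.19,0.4],
  [0,-0.42,0.1,0,0,0.19,0.4],
  [0,-0.42,0.1,0,0,0.19,0.4],
])

```text
t: 19.8
ee_pos: [0.513, 0.1474, 0.1379]
orientation: [0.997, -0.079, -0.002, 0.001]
wrist_force: [0.9, -0.0, -0.1]
opening: 0.626
```

Run:
```python
from h import *
st()
plan([.5222,.1752,.057],-9)
plan([.5222,.1752,.0502],-9)
```

```text
vmax 0.042 t 19.80 [0.513  0.1474 0.1379] yaw -9.04 F [ 0.9 -0.  -0.1] op 0.626 q [-0.25  0.78 -0.17  1.74  0.21  0.64 -0.69]
row [0.0084, -0.0483, 0.1347] [0.0015, 0.0031, -0.0006]
row [0.0084, -0.0484, 0.146] [0.0015, 0.0031, -0.0006]
```

Call:
play_rows([
  [0.0084,-0.0484,0.03,0.0015,0.0031,0,0.4],
  [0.0084,-0.0484,0.09,0.0015,0.0031,0,0.4],
  [0.0084,-0.0484,0.13,0.0015,0.0031,0,0.4],
  [0.0084,-0.0484,0.135,0.0015,0.0031,0,0.4],
  [0.0084,-0.0484,0.142,0.0015,0.0031,0,0.4],
  [0.0084,-0.0484,0.146,0.0015,0.0031,0,0.4],
  [0.0084,-0.0484,0.146,0.0015,0.0031,0,0.4],
  [0.0084,-0.0484,0.146,0.0015,0.0031,0,0.4],
])

```text
t: 20.8
ee_pos: [0.5235, 0.1755, 0.0518]
orientation: [0.997, -0.079, 0.002, -0.001]
wrist_force: [-0.1, 0.1, -2.2]
opening: 0.628
```

Run:
```python
from h import *
st()
plan([.5222,.1752,.0502],-9)
```

```text
vmax 0.002 t 20.80 [0.5235 0.1755 0.0518] yaw -9.08 F [-0.1  0.1 -2.2] op 0.628 q [-0.31  0.94 -0.13  1.74  0.23  0.48 -0.76]
row [-0.0021, 0.0009, 0.0027] [-0.0018, -0.0028, -0.0013]
```

Call:
play_rows([
  [0,0,0.0027,-0.0018,-0.0028,0,0.4],
  [0,0,0.0027,-0.0018,-0.0028,0,0.4],
  [0,0,0.0027,-0.0018,-0.0028,0,0.8],
  [0,0,0.0027,-0.0018,-0.0028,0,1],
  [0,0,0.0027,-0.0018,-0.0028,0,1],
  [0,0,-0.08,0,0,0,1],
  [0,0,-0.16,0,0,0,1],
  [0,0,-0.25,0,0,0,1],
])

```text
t: 21.8
ee_pos: [0.5226, 0.1752, 0.2029]
orientation: [0.997, -0.079, 0.001, -0.001]
wrist_force: [0.9, 0.1, 0.1]
opening: 0.999
```

Call:
play_rows([
  [0,0.2,-0.05,0,0,-0.08,0.9],
  [0,0.4,-0.05,0,0,-0.15,0.8],
  [0,0.6,-0.05,0,0,-0.3,0.6],
  [0,0.6,-0.05,0,0,-0.3,0.6],
  [0,0.6,-0.05,0,0,-0.3,0.6],
  [0,0.6,-0.05,0,0,-0.3,0.6],
  [0,0.6,-0.05,0,0,-0.3,0.6],
])

```text
t: 22.68
ee_pos: [0.465, -0.1837, 0.2307]
orientation: [0.997, 0.075, 0.001, -0.0]
wrist_force: [0.3, 1.7, -0.5]
opening: 0.6
```

Run:
```python
from h import *
st();s=snap('wrist','w7.png');np.save('w7.npy',s,allow_pickle=True)
X=cloud(s)
m=(X[...,2]>.034)&(X[...,2]<.045)&(abs(X[...,0]-.575)<.05)&(abs(X[...,1]+.25)<.09)
P=X[m];print(len(P),rect(P),P[:,2].max())
snap('top','t7.png')
```

```text
vmax 0.081 t 22.68 [ 0.465  -0.1837  0.2307] yaw 8.60 F [ 0.3  1.7 -0.5] op 0.600 q [ 0.52  0.61 -0.37  1.75  0.28  0.83  0.17]
814 (array([ 571.5, -239. ]), array([25. , 81.8]), 7.6) 0.039742339224351914
```

View pics/w7.png

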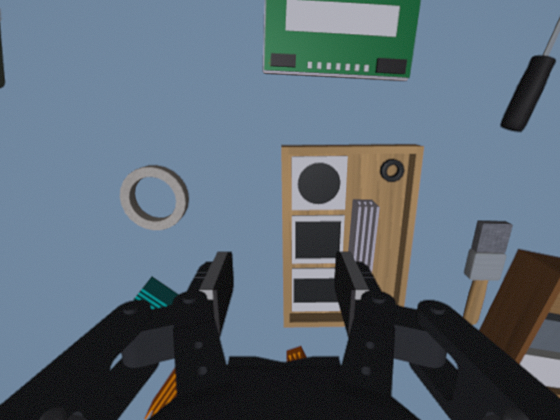

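View pics/t7.png

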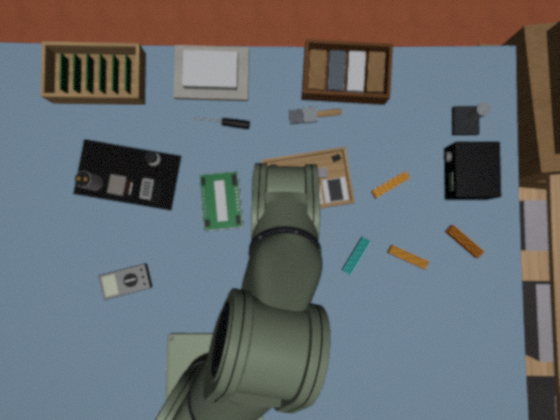

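All three parts stand on the mat in the top view, at (90,181), (117,184) and (147,188). The heat sink is half hidden by a finger in w7, so I'll measure it and the third outline from w6 and w7.

Run:
```python
from h import *
for f in('w1.npy','w6.npy'):
    s=np.load(f,allow_pickle=True).item();X=cloud(s)
    m=(X[...,2]>.034)&(X[...,2]<.045)&(abs(X[...,0]-.578)<.03)&(abs(X[...,1]+.25)<.07)
    P=X[m];print(len(P),rect(P),P[:,2].max())
s=np.load('w7.npy',allow_pickle=True).item()
g=cv2.cvtColor(s['frame'],cv2.COLOR_RGB2GRAY)
for n,(u,v) in {'disc':(319,183),'sq':(318,238),'nar':(317,290)}.items():
    m=(g<110).astype(np.uint8); k,l,q,_=cv2.connectedComponentsWithStats(m)
    i=l[v,u];c,_=cv2.findContours((l==i).astype(np.uint8),cv2.RETR_EXTERNAL,cv2.CHAIN_APPROX_NONE)
    c=max(c,key=cv2.contourArea)[:,0]
    P=onplane(s,c,.009);print(n,q[i],rect(P))
X=cloud(s)
# board strip (hsv white) from w1 partial; print board extents from top
t=snap('top');h=cv2.cvtColor(t['frame'],cv2.COLOR_RGB2HSV)
m=np.zeros(h.shape[:2],np.uint8);m[170:230,200:245]=((h[170:230,200:245,1]<60)&(h[170:230,200:245,2]>150))
k,l,q,_=cv2.connectedComponentsWithStats(m);i=1+np.argmax(q[1:,4]);v,u=np.nonzero(l==i)
print('strip',q[i],rect(onplane(t,np.stack([u,v],1),.02)))
plan([.5775,-.2510,.25],8)
```

```text
773 (array([ 563.8, -256.6]), array([ 43.9, 115.3]), 7.1) 0.04422801404644124
1536 (array([ 565.4, -257.3]), array([ 44. , 115.2]), 5.3) 0.04383846715674179
disc [ 298  163   42   41 1363] (array([ 509.1, -187.2]), array([49.9, 49.7]), 9.4)
sq [    0   154   560   266 61470] (array([ 488.9, -373. ]), array([923.8, 433.5]), 8.4)
nar [    0   154   560   266 61470] (array([ 488.9, -373. ]), array([923.8, 433.5]), 8.4)
strip [215 181  12  40 372] (array([498.7,  -9.7]), array([111.5,  26.1]), 5.8)
row [0.1646, 0.1468, -0.0316] [-0.0013, -0.0029, 0.0162]
```

```bash
cat >> h.py <<'E'
def inframe(X,c,yaw):
    a=np.radians(yaw);d=X[...,:2]-np.array(c);return np.stack([d[...,0]*np.cos(a)+d[...,1]*np.sin(a),-d[...,0]*np.sin(a)+d[...,1]*np.cos(a)],-1)
E
python3 - <<'E'
from h import *
for f in('w1.npy','w6.npy'):
    s=np.load(f,allow_pickle=True).item();X=cloud(s);L=inframe(X,(.5554,-.2548),9)
    m=(X[...,2]>.034)&(X[...,2]<.045)&(L[...,0]>.0)&(L[...,0]<.06)&(abs(L[...,1])<.08)
    m=cv2.morphologyEx(m.astype(np.uint8),cv2.MORPH_CLOSE,np.ones((5,3)));k,l,q,_=cv2.connectedComponentsWithStats(m);print(q[1:].tolist())
    i=1+np.argmax(q[1:,4]);P=X[(l==i)&(X[...,2]>.034)&(X[...,2]<.045)];print(len(P),rect(P))
    Q=L[(l==i)&(X[...,2]>.034)&(X[...,2]<.045)];print(Q.min(0),Q.max(0),np.percentile(Q,[2,98],axis=0))
E
```

```text
[[296, 154, 20, 79, 886]]
754 (array([ 573.2, -252.9]), array([ 24.1, 110.2]), 7.5)
[ 0.00542558 -0.05634198] [0.0309062  0.05425071] [[ 0.00550994 -0.05330381]
 [ 0.02996343  0.05281444]]
[[307, 116, 9, 109, 365], [314, 117, 9, 108, 372], [320, 117, 11, 108, 389], [327, 117, 11, 108, 395]]
387 (array([ 583.7, -252.3]), array([  3.5, 108.8]), 7.6)
[ 0.02560776 -0.0563551 ] [0.0313462  0.05237982] [[ 0.025852   -0.05332318]
 [ 0.03087634  0.05075807]]
```

Run:
```python
from h import *
st()
plan([.5732,-.2527,.08],7.5)
```

```text
vmax 0.015 t 22.82 [ 0.4663 -0.1794  0.2309] yaw 8.97 F [-0.5  0.2  0.6] op 0.602 q [ 0.52  0.61 -0.37  1.75  0.28  0.83  0.17]
row [0.1562, 0.1488, 0.2517] [-0.0013, -0.0028, 0.0245]
```

Call:
play_rows([
  [0.156,0.149,0.1,0,-0.0028,0.0245,0.6],
  [0.156,0.149,0.1,0,-0.0028,0.0245,0.6],
  [0.156,0.149,0.2,0,-0.0028,0.0245,0.6],
  [0.156,0.149,0.25,0,-0.0028,0.0245,0.6],
  [0.156,0.149,0.25,0,-0.0028,0.0245,0.6],
  [0.156,0.149,0.25,0,-0.0028,0.0245,0.6],
])

```text
t: 23.58
ee_pos: [0.5737, -0.2532, 0.0829]
orientation: [0.998, 0.065, 0.001, -0.0]
wrist_force: [0.2, 0.1, -0.0]
opening: 0.598
```

Run:
```python
from h import *
st()
plan([.5732,-.2527,.025],7.5)
plan([.5732,-.2527,.011],7.5)
snap('wrist','w8.png')
```

```text
vmax 0.015 t 23.57 [ 0.5737 -0.2532  0.0829] yaw 7.51 F [ 0.2  0.1 -0. ] op 0.598 q [ 0.5   0.98 -0.3   1.42  0.36  0.79  0.2 ]
row [-0.0009, -0.0009, 0.0965] [-0.0002, -0.0016, 0.0001]
row [-0.001, -0.0009, 0.1198] [-0.0002, -0.0016, 0.0001]
```

View pics/w8.png

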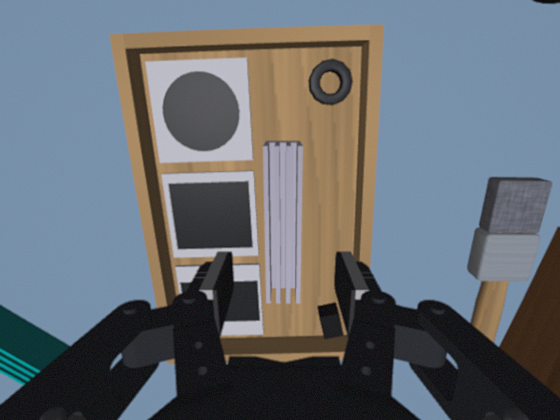

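The jaws straddle the heat sink, whose fins lie at columns 264–302. I'll descend.

Call:
play_rows([
  [-0.001,-0.0009,0.04,0,-0.0016,0,0.6],
  [-0.001,-0.0009,0.08,0,-0.0016,0,0.6],
  [-0.001,-0.0009,0.1,0,-0.0016,0,0.6],
  [-0.001,-0.0009,0.11,0,-0.0016,0,0.6],
  [-0.001,-0.0009,0.118,0,-0.0016,0,0.6],
  [-0.001,-0.0009,0.118,0,-0.0016,0,0.6],
])

```text
t: 24.38
ee_pos: [0.5723, -0.2534, 0.0106]
orientation: [0.998, 0.065, -0.001, -0.0]
wrist_force: [1.2, -0.5, 0.4]
opening: 0.599
```

Run:
```python
from h import *
st()
plan([.5732,-.2527,.012],7.5)
```

```text
vmax 0.005 t 24.38 [ 0.5723 -0.2534  0.0106] yaw 7.45 F [ 1.2 -0.5  0.4] op 0.599 q [ 0.49  1.09 -0.27  1.45  0.39  0.66  0.17]
row [0.0017, -0.0009, -0.0024] [-0.0007, 0.0014, -0.0009]
```

Call:
play_rows([
  [0.0017,-0.0009,-0.0024,0,0.0014,0,0.4],
  [0.0017,-0.0009,-0.0024,0,0.0014,0,0.3],
  [0.0017,-0.0009,-0.0024,0,0.0014,0,0.1],
  [0.0017,-0.0009,-0.0024,0,0.0014,0,0.1],
  [0.0017,-0.0009,-0.0024,0,0.0014,0,0.1],
  [0.0017,-0.0009,-0.0024,0,0.0014,0,0.1],
], squeeze=40)

```text
t: 25.12
ee_pos: [0.5733, -0.2527, 0.0122]
orientation: [0.998, 0.065, 0.0, -0.0]
wrist_force: [-0.8, 0.2, 5.5]
opening: 0.275
```

Run:
```python
from h import *
st()
p=manip.read_state()['ee_pos']
plan([p[0],p[1],.15],7.5)
plan([.52,-.10,.17],55)
plan([.40,-.01,.22],-50)
```

```text
vmax 0.002 t 25.12 [ 0.5733 -0.2527  0.0122] yaw 7.45 F [-0.8  0.2  5.5] op 0.275 q [ 0.49  1.09 -0.27  1.45  0.39  0.66  0.17]
row [0.0001, -0.0001, -0.2296] [-0.0006, -0.0002, -0.0008]
row [-0.0551, -0.264, -0.2628] [-0.0005, -0.0005, -0.7925]
row [-0.2339, -0.4387, -0.3461] [-0.0006, 0.0001, 0.9575]
```

Run:
```python
from h import *
plan([.51,-.04,.25],7.5)
```

```text
row [-0.0586, -0.3654, -0.3961] [-0.0006, -0.0002, -0.0008]
```

Call:
play_rows([
  [0,0,-0.05,0,0,0,0.1],
  [0,0,-0.12,0,0,0,0.1],
  [-0.005,-0.05,-0.22,0,0,0,0.1],
  [-0.02,-0.13,-0.3,0,0,0,0.1],
  [-0.04,-0.22,-0.35,0,0,0,0.1],
  [-0.0586,-0.31,-0.396,0,0,0,0.1],
  [-0.0586,-0.3654,-0.396,0,0,0,0.1],
  [-0.0586,-0.3654,-0.396,0,0,0,0.1],
])

```text
t: 26.12
ee_pos: [0.5097, -0.0372, 0.2504]
orientation: [0.998, 0.067, 0.0, -0.001]
wrist_force: [-0.2, -1.6, -1.6]
opening: 0.272
```

Call:
play_rows([
  [0,0,0,0,0,0,0.1],
])

```text
t: 26.25
ee_pos: [0.5099, -0.0407, 0.2494]
orientation: [0.998, 0.065, -0.0, -0.0]
wrist_force: [-0.1, -0.9, -2.6]
opening: 0.271
```

Run:
```python
from h import *
st();s=snap('wrist','w9.png');np.save('w9.npy',s,allow_pickle=True)
```

```text
vmax 0.016 t 26.25 [ 0.5099 -0.0407  0.2494] yaw 7.43 F [-0.1 -0.9 -2.6] op 0.271 q [ 0.21  0.6  -0.34  1.68  0.24  0.9  -0.1 ]
```

View pics/w9.png

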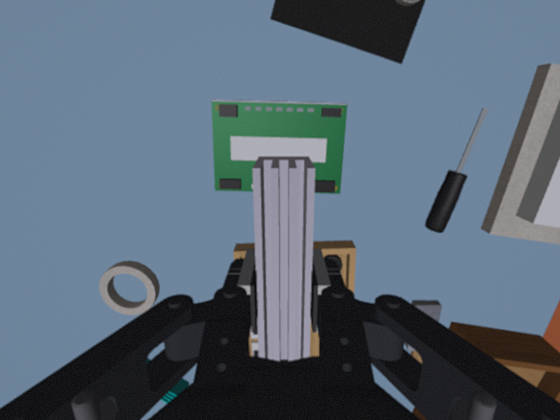

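The light strip spans (230–326, 136–162), with its lower edge barely touched by the held heat sink. Measuring it.

Run:
```python
from h import *
s=np.load('w9.npy',allow_pickle=True).item()
h=cv2.cvtColor(s['frame'],cv2.COLOR_RGB2HSV)
m=np.zeros(h.shape[:2],np.uint8);m[120:170,215:340]=((h[120:170,215:340,1]<60)&(h[120:170,215:340,2]>150))
m[157:,256:314]=0
k,l,q,_=cv2.connectedComponentsWithStats(m);i=1+np.argmax(q[1:,4]);v,u=np.nonzero(l==i)
P=onplane(s,np.stack([u,v],1),.02);r=cv2.minAreaRect((P[:,:2]*1000).astype(np.float32));print('strip',q[i],r)
g=np.zeros_like(m);g[90:205,205:355]=((h[90:205,205:355,0]>45)&(h[90:205,205:355,0]<85)&(h[90:205,205:355,1]>80))
v,u=np.nonzero(g);P=onplane(s,np.stack([u,v],1),.02);print('board',rect(P))
# heat sink held: points in tool frame
X=cloud(s);st_=manip.read_state();L=inframe(X,st_['ee_pos'][:2],7.43)
mm=(abs(L[...,0])<.016)&(X[...,2]>.262)&(X[...,2]<.30)&(abs(L[...,1])<.07);Q=L[mm];print(len(Q),Q.min(0),Q.max(0),np.median(X[mm][:,2]))
zz=X[mm][:,2];print(np.percentile(zz,[1,50,99]))
```

```text
strip [ 230  136   97   26 1943] ((499.2869873046875, -11.261600494384766), (113.9291000366211, 28.032901763916016), 5.870626926422119)
board (array([499.5, -11.4]), array([155.7, 104.8]), 5.9)
8408 [-0.01599489 -0.04617771] [0.0159871  0.05493717] 0.27525110894061844
[0.26279101 0.27525111 0.29748127]
```

Run:
```python
from h import *
plan([.4993,-.0113,.17],57)
```

```text
row [-0.011, -0.0514, 0.1321] [-0.0008, 0.0005, -0.8269]
```

Call:
play_rows([
  [-0.011,-0.0514,0,0,0,-0.17,0.1],
  [-0.011,-0.0514,0.04,0,0,-0.34,0.1],
  [-0.011,-0.0514,0.08,0,0,-0.5,0.1],
  [-0.011,-0.0514,0.132,0,0,-0.66,0.1],
  [-0.011,-0.0514,0.132,0,0,-0.827,0.1],
  [-0.011,-0.0514,0.132,0,0,-0.827,0.1],
])

```text
t: 27.05
ee_pos: [0.4993, -0.0112, 0.1698]
orientation: [0.879, 0.477, -0.0, -0.001]
wrist_force: [-0.0, 0.4, -1.5]
opening: 0.273
```

Run:
```python
from h import *
st();plan([.4993,-.0113,.10],95.9)
```

```text
vmax 0.080 t 27.05 [ 0.4993 -0.0112  0.1698] yaw 56.93 F [-0.   0.4 -1.5] op 0.273 q [ 0.25  0.73 -0.53  1.83  0.53  0.73  0.42]
row [-0.0002, 0.0002, 0.1164] [-0.0015, -0.0008, -0.6495]
```

Call:
play_rows([
  [0,0,0.03,0,0,-0.16,0.1],
  [0,0,0.06,0,0,-0.32,0.1],
  [0,0,0.09,0,0,-0.48,0.1],
  [0,0,0.116,0,0,-0.6495,0.1],
  [0,0,0.116,0,0,-0.6495,0.1],
  [0,0,0.116,0,0,-0.6495,0.1],
])

```text
t: 27.8
ee_pos: [0.4996, -0.0104, 0.1014]
orientation: [0.671, 0.741, 0.0, -0.0]
wrist_force: [1.0, -1.0, -1.4]
opening: 0.272
```

Run:
```python
from h import *
st();plan([.4993,-.0113,.035],95.9);s=snap('wrist','w10.png')
```

```text
vmax 0.012 t 27.80 [ 0.4996 -0.0104  0.1014] yaw 95.67 F [ 1.  -1.  -1.4] op 0.272 q [ 0.29  0.87 -0.62  1.89  0.81  0.66  0.83]
row [-0.0015, -0.0006, 0.1106] [0.0003, -0.0006, -0.0039]
```

View pics/w10.png

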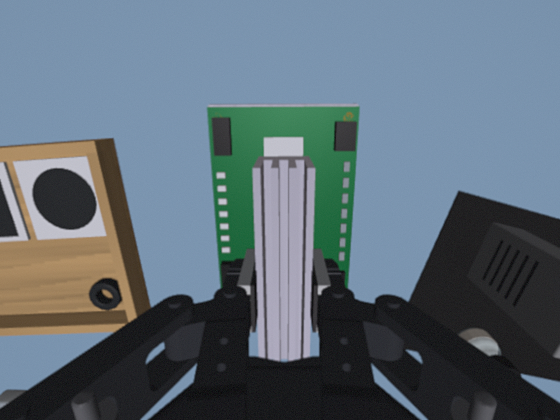

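The heat sink lies in line with the strip, whose end shows at (264–303, 137–157). I'll lower it.

Call:
play_rows([
  [-0.0015,-0.0006,0.05,0,0,-0.0039,0.1],
  [-0.0015,-0.0006,0.09,0,0,-0.0039,0.1],
  [-0.0015,-0.0006,0.1106,0,0,-0.0039,0.1],
  [-0.0015,-0.0006,0.1106,0,0,-0.0039,0.1],
  [-0.0015,-0.0006,0.1106,0,0,-0.0039,0.1],
])

```text
t: 28.48
ee_pos: [0.4994, -0.011, 0.0352]
orientation: [0.668, 0.744, 0.001, 0.0]
wrist_force: [0.1, -0.6, -1.4]
opening: 0.269
```

Run:
```python
from h import *
st();plan([.4993,-.0113,.0262],95.9)
```

```text
vmax 0.005 t 28.48 [ 0.4994 -0.011   0.0352] yaw 96.23 F [ 0.1 -0.6 -1.4] op 0.269 q [ 0.23  0.97 -0.5   1.92  0.96  0.51  0.72]
row [-0.0004, -0.0003, 0.0151] [0.0008, -0.0006, 0.0055]
```

Call:
play_rows([
  [-0.0004,-0.0003,0.008,0.0008,-0.0006,0.0055,0.1],
  [-0.0004,-0.0003,0.0151,0.0008,-0.0006,0.0055,0.1],
  [-0.0004,-0.0003,0.0151,0.0008,-0.0006,0.0055,0.1],
  [-0.0004,-0.0003,0.0151,0.0008,-0.0006,0.0055,0.1],
])

```text
t: 28.98
ee_pos: [0.4991, -0.0114, 0.0255]
orientation: [0.67, 0.743, -0.0, -0.0]
wrist_force: [0.2, -0.8, 4.7]
opening: 0.271
```

Run:
```python
from h import *
st();plan([.4993,-.0113,.0262],95.9)
```

```text
vmax 0.002 t 28.98 [ 0.4991 -0.0114  0.0255] yaw 95.93 F [ 0.2 -0.8  4.7] op 0.271 q [ 0.22  0.99 -0.48  1.92  0.97  0.48  0.7 ]
row [0.0001, 0.0003, -0.0012] [-0.0005, 0.0, 0.0005]
```

Seated, with an upward force of 4.7 N. Releasing and backing off.

Call:
play_rows([
  [0,0,-0.0006,0,0,0,0.35],
  [0,0,-0.0006,0,0,0,0.5],
  [0,0,-0.0006,0,0,0,0.55],
  [0,0,-0.03,0,0,0,0.55],
  [0,0,-0.1,0,0,0,0.55],
  [0,0,-0.18,0,0,0,0.55],
  [0,0,-0.26,0,0,0,1],
  [0,0,-0.26,0,0,0,1],
])

```text
t: 29.98
ee_pos: [0.5, -0.0113, 0.1839]
orientation: [0.67, 0.743, 0.001, 0.001]
wrist_force: [-0.6, -1.5, -0.3]
opening: 0.943
```

Call:
play_rows([
  [0,0,-0.06,0,0,0.1,1],
  [0,0,-0.12,0,0,0.2,1],
  [0,0,-0.12,0,0,0.2,1],
])

```text
t: 30.35
ee_pos: [0.4996, -0.0113, 0.2545]
orientation: [0.744, 0.668, 0.0, 0.001]
wrist_force: [0.3, -0.7, -0.8]
opening: 1.0
```

Run:
```python
from h import *
st();s=snap('wrist','w11.png');X=cloud(s);L=inframe(X,(.4993,-.0113),95.9)
m=(X[...,2]>.046)&(X[...,2]<.06)&(abs(L[...,0])<.03)&(abs(L[...,1])<.08);P=X[m];print(len(P),rect(P),np.percentile(P[:,2],[1,50,99]));print(L[m].min(0),L[m].max(0))
np.save('w11.npy',s,allow_pickle=True)
```

```text
vmax 0.050 t 30.35 [ 0.4996 -0.0113  0.2545] yaw 83.86 F [ 0.3 -0.7 -0.8] op 1.000 q [ 0.37  0.64 -0.75  1.71  0.51  1.    0.9 ]
1084 (array([499. , -12.2]), array([110.3,  24.1]), 5.9) [0.04668112 0.05189112 0.05360755]
[-0.0128894  -0.05474522] [0.0111883  0.05552105]
```

View pics/w11.png

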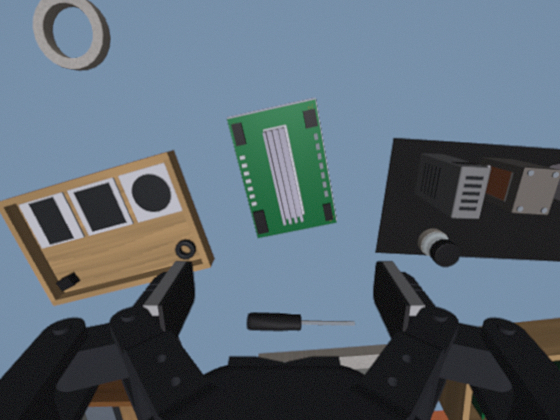

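The heat sink lies fins up on the strip, at (264–303, 126–225). I'll cross-check it against the board outline in the same image, and measure the places and the mat parts too.

Run:
```python
from h import *
s=np.load('w11.npy',allow_pickle=True).item();X=cloud(s)
h=cv2.cvtColor(s['frame'],cv2.COLOR_RGB2HSV)
g=np.zeros(h.shape[:2],np.uint8);g[90:245,220:345]=((h[90:245,220:345,0]>45)&(h[90:245,220:345,0]<85)&(h[90:245,220:345,1]>80))
v,u=np.nonzero(g);P=onplane(s,np.stack([u,v],1),.02);print('board',rect(P))
im=s['frame'][90:245,215:350][:,:,::-1];cv2.imwrite('pics/w11c.png',cv2.resize(im,None,fx=3.8,fy=3.8,interpolation=cv2.INTER_CUBIC))
gr=cv2.cvtColor(s['frame'],cv2.COLOR_RGB2GRAY)
for n,(u,v) in {'disc':(152,193),'sq':(100,208),'nar':(52,221)}.items():
    m=(gr<110).astype(np.uint8); k,l,q,_=cv2.connectedComponentsWithStats(m)
    i=l[v,u];c,_=cv2.findContours((l==i).astype(np.uint8),cv2.RETR_EXTERNAL,cv2.CHAIN_APPROX_NONE)
    c=max(c,key=cv2.contourArea)[:,0]
    P=onplane(s,c,.009);print(n,q[i],rect(P))
P=blob(X,.094,.105,(.523,.175),.045);print('mod',rect(P),len(P))
```

```text
board (array([499.6, -11.3]), array([154.8, 105.5]), 6.0)
disc [ 132  174   39   38 1141] (array([ 509. , -187.1]), array([50.6, 49.4]), 34.8)
sq [  74  183   52   48 1530] (array([ 520.7, -260.3]), array([57.2, 50.8]), 9.5)
nar [  29  197   44   47 1112] (array([ 532.8, -333.4]), array([61. , 37.2]), 9.5)
mod (array([523.6, 174.8]), array([31.4, 53.5]), 80.8) 1603
```

View pics/w11c.png

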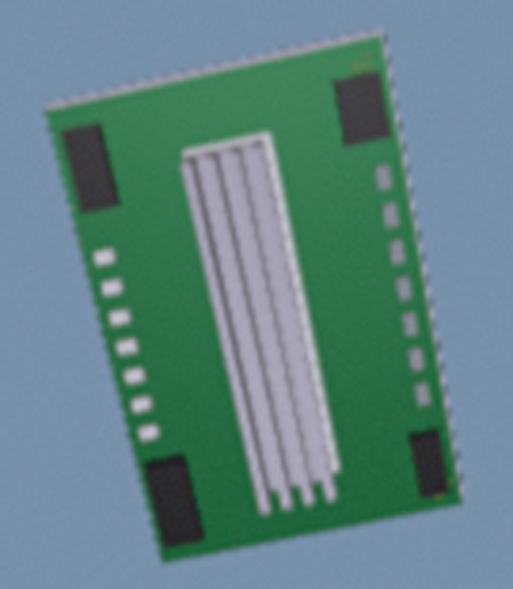

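Run:
```python
from h import *
plan([.51,.08,.25],35)
plan([.523,.11,.22],-9,([.51,.08,.25],35))
```

```text
row [0.1535, 0.0019, 0.0053] [-0.0002, 0.0007, 0.816]
row [0.0464, -0.0285, 0.05] [0.0, 0.0, 0.7333]
```

Call:
play_rows([
  [0.15,0.002,0.005,0,0,0.816,1],
  [0.15,0.002,0.005,0,0,0.816,1],
  [0.15,0.002,0.005,0,0,0.816,1],
  [0.15,0.002,0.005,0,0,0.816,1],
  [0.15,0.002,0.005,0,0,0.816,1],
  [0.15,0.002,0.005,0,0,0.816,1],
])

```text
t: 31.15
ee_pos: [0.5095, 0.0779, 0.2492]
orientation: [0.954, 0.301, -0.001, -0.0]
wrist_force: [0.7, 0.1, -0.1]
opening: 1.0
```

Call:
play_rows([
  [0.046,-0.0285,0.05,0,0,0.733,1],
  [0.046,-0.0285,0.05,0,0,0.733,1],
  [0.046,-0.0285,0.05,0,0,0.733,1],
  [0.046,-0.0285,0.05,0,0,0.733,1],
  [0.046,-0.0285,0.05,0,0,0.733,1],
  [0.046,-0.0285,0.05,0,0,0.733,1],
  [0.046,-0.0285,0.05,0,0,0.733,1],
])

```text
t: 32.02
ee_pos: [0.5225, 0.1077, 0.2201]
orientation: [0.997, -0.077, -0.001, 0.0]
wrist_force: [-1.0, 0.6, 0.1]
opening: 1.002
```

Run:
```python
from h import *
st();s=snap('wrist','w12.png');X=cloud(s)
for n,c,lo,hi in [('mod',(.523,.175),.094,.105),('tra',(.5355,.26),.074,.085),('cap',(.549,.344),.085,.1)]:
    P=blob(X,lo,hi,c,.045); print(n,None if P is None else (rect(P),len(P)))
plan([.5233,.1750,.15],-9);plan([.5233,.1750,.0502],-9)
```

```text
vmax 0.013 t 32.02 [0.5225 0.1077 0.2201] yaw -8.82 F [-1.   0.6  0.1] op 1.002 q [-0.14  0.66 -0.23  1.65  0.19  0.85 -0.6 ]
mod ((array([523.8, 175.4]), array([29. , 54.1]), 81.1), 2361)
tra ((array([535.1, 252.9]), array([30.8, 50.4]), 81.1), 2579)
cap None
row [-0.0159, -0.111, 0.117] [0.0001, 0.0013, 0.0023]
row [-0.0156, -0.1111, 0.2833] [0.0001, 0.0013, 0.0023]
```

View pics/w12.png

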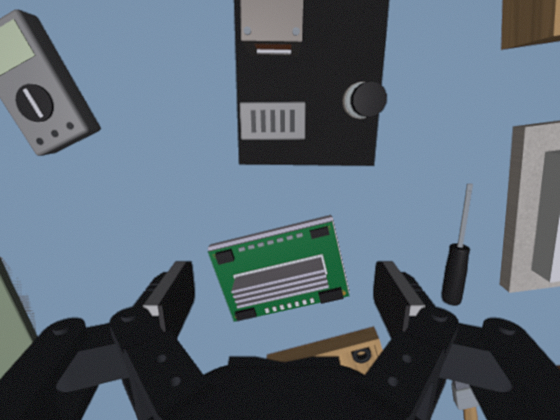

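The module top is at (272,120) and the jar at (365,100). I'll descend on the module.

Call:
play_rows([
  [-0.0155,-0.111,0.06,0,0.001,0.002,1],
  [-0.0155,-0.111,0.117,0,0.001,0.002,1],
  [-0.0155,-0.111,0.117,0,0.001,0.002,1],
  [-0.0155,-0.111,0.18,0,0.001,0.002,1],
  [-0.0155,-0.111,0.24,0,0.001,0.002,1],
  [-0.0155,-0.111,0.283,0,0.001,0.002,1],
  [-0.0155,-0.111,0.283,0,0.001,0.002,1],
  [-0.0155,-0.111,0.283,0,0.001,0.002,1],
])

```text
t: 33.08
ee_pos: [0.5245, 0.1748, 0.0523]
orientation: [0.997, -0.08, 0.001, -0.0]
wrist_force: [0.1, 0.3, -0.1]
opening: 0.998
```

Run:
```python
from h import *
st();plan([.5236,.1752,.0502],-9)
```

```text
vmax 0.009 t 33.08 [0.5245 0.1748 0.0523] yaw -9.15 F [ 0.1  0.3 -0.1] op 0.998 q [-0.3   0.94 -0.15  1.73  0.25  0.49 -0.78]
row [-0.0017, -0.0005, 0.0036] [-0.0007, -0.0016, -0.0024]
```

Call:
play_rows([
  [-0.0017,-0.0005,0.0036,-0.0007,-0.0016,-0.0024,0.4],
  [-0.0017,-0.0005,0.0036,-0.0007,-0.0016,-0.0024,0.4],
  [-0.0017,-0.0005,0.0036,-0.0007,-0.0016,-0.0024,0.4],
  [-0.0017,-0.0005,0.0036,-0.0007,-0.0016,-0.0024,0.4],
  [-0.0017,-0.0005,0.0036,-0.0007,-0.0016,-0.0024,0.4],
  [-0.0017,-0.0005,0.0036,-0.0007,-0.0016,-0.0024,0.4],
], squeeze=45)

```text
t: 33.83
ee_pos: [0.5229, 0.1756, 0.0491]
orientation: [0.997, -0.078, -0.001, 0.0]
wrist_force: [-1.4, -1.0, 8.6]
opening: 0.625
```

Run:
```python
from h import *
st();plan([.522,.17,.20],-9);plan([.528,-.17,.20],4)
```

```text
vmax 0.002 t 33.83 [0.5229 0.1756 0.0491] yaw -8.97 F [-1.4 -1.   8.6] op 0.625 q [-0.31  0.95 -0.15  1.73  0.26  0.48 -0.78]
row [-0.0002, 0.0096, -0.2515] [0.0005, 0.001, 0.0005]
row [0.098, 0.5678, -0.2513] [0.0004, 0.0011, -0.2161]
```

Call:
play_rows([
  [0,0,-0.06,0,0,0,0.4],
  [0,0,-0.14,0,0,0,0.4],
  [0,0,-0.25,0,0,0,0.4],
  [0,0,-0.25,0,0,0,0.4],
  [0.01,0.08,-0.25,0,0,-0.03,0.4],
  [0.03,0.18,-0.25,0,0,-0.07,0.4],
  [0.045,0.28,-0.25,0,0,-0.11,0.4],
  [0.06,0.38,-0.25,0,0,-0.15,0.4],
])

```text
t: 34.83
ee_pos: [0.5224, -0.0571, 0.1982]
orientation: [1.0, 0.001, -0.001, 0.0]
wrist_force: [1.3, -0.1, -3.2]
opening: 0.624
```

Call:
play_rows([
  [0.01,0.08,0,0,0,-0.03,0.4],
  [0.02,0.18,0,0,0,-0.06,0.4],
  [0.03,0.28,0,0,0,-0.09,0.4],
  [0.04,0.38,0,0,0,-0.13,0.4],
  [0.05,0.42,0,0,0,-0.15,0.4],
  [0.05,0.42,0,0,0,-0.15,0.4],
  [0.05,0.42,0,0,0,-0.15,0.4],
])

```text
t: 35.7
ee_pos: [0.553, -0.3062, 0.1982]
orientation: [0.997, 0.079, -0.001, -0.0]
wrist_force: [0.7, 0.0, -1.6]
opening: 0.626
```

Run:
```python
from h import *
st();plan([.5327,-.3334,.14],9)
```

```text
vmax 0.009 t 35.70 [ 0.553  -0.3062  0.1982] yaw 9.07 F [ 0.7  0.  -1.6] op 0.626 q [ 0.63  0.86 -0.4   1.29  0.34  1.06  0.35]
row [-0.0403, 0.0396, 0.0971] [-0.0007, 0.0023, 0.0012]
```

Call:
play_rows([
  [-0.0403,0.0396,0.03,0,0.002,0,0.4],
  [-0.0403,0.0396,0.08,0,0.002,0,0.4],
  [-0.0403,0.0396,0.15,0,0.002,0,0.4],
  [-0.0403,0.0396,0.2,0,0.002,0,0.4],
  [-0.0403,0.0396,0.22,0,0.002,0,0.4],
  [-0.0403,0.0396,0.22,0,0.002,0,0.4],
  [-0.0403,0.0396,0.22,0,0.002,0,0.4],
])

```text
t: 36.58
ee_pos: [0.5332, -0.3345, 0.0679]
orientation: [0.997, 0.079, 0.001, 0.001]
wrist_force: [0.4, -0.1, -1.3]
opening: 0.632
```

Run:
```python
from h import *
st();plan([.5327,-.3334,.0551],9.2)
```

```text
vmax 0.003 t 36.58 [ 0.5332 -0.3345  0.0679] yaw 9.04 F [ 0.4 -0.1 -1.3] op 0.632 q [ 0.67  1.01 -0.35  1.42  0.42  0.78  0.33]
row [-0.0006, -0.002, 0.0213] [0.0011, -0.0013, -0.0027]
```

Call:
play_rows([
  [-0.0006,-0.002,0.01,0.0011,-0.0013,-0.0027,0.4],
  [-0.0006,-0.002,0.018,0.0011,-0.0013,-0.0027,0.4],
  [-0.0006,-0.002,0.0213,0.0011,-0.0013,-0.0027,0.4],
  [-0.0006,-0.002,0.0213,0.0011,-0.0013,-0.0027,0.4],
])

```text
t: 37.08
ee_pos: [0.5321, -0.3334, 0.0551]
orientation: [0.997, 0.08, -0.001, -0.0]
wrist_force: [-7.1, 4.7, 24.8]
opening: 0.627
```

Run:
```python
from h import *
st();plan([.5327,-.3334,.0551],9.2)
```

```text
vmax 0.002 t 37.08 [ 0.5321 -0.3334  0.0551] yaw 9.19 F [-7.1  4.7 24.8] op 0.627 q [ 0.66  1.03 -0.34  1.43  0.43  0.76  0.32]
row [0.0009, 0.0002, 0.0] [-0.0004, 0.001, -0.0002]
```

It touched down with 25 N, so I'll ease off slightly before opening.

Call:
play_rows([
  [0.0009,0,-0.002,-0.0004,0.001,0,0.4],
  [0.0009,0,-0.002,-0.0004,0.001,0,0.4],
])

```text
t: 37.33
ee_pos: [0.5328, -0.3333, 0.0552]
orientation: [0.997, 0.08, 0.0, -0.0]
wrist_force: [-0.3, 1.1, 4.7]
opening: 0.628
```

Run:
```python
from h import *
st()
```

```text
vmax 0.003 t 37.33 [ 0.5328 -0.3333  0.0552] yaw 9.19 F [-0.3  1.1  4.7] op 0.628 q [ 0.66  1.03 -0.34  1.43  0.43  0.76  0.32]
```

Call:
play_rows([
  [0,0,0,0,0,0,0.65],
  [0,0,0,0,0,0,0.8],
  [0,0,0,0,0,0,1],
  [0,0,0,0,0,0,1],
  [0,0,-0.08,0,0,0,1],
  [0,0,-0.16,0,0,0,1],
  [0,0,-0.25,0,0,0,1],
  [0,0,-0.25,0,0,0,1],
])

```text
t: 38.33
ee_pos: [0.5339, -0.3339, 0.2088]
orientation: [0.997, 0.08, 0.002, 0.001]
wrist_force: [0.1, 0.0, -1.8]
opening: 1.004
```

Call:
play_rows([
  [0,-0.1,-0.05,0,0,0,1],
  [0,-0.18,-0.1,0,0,0,1],
  [0,-0.18,-0.1,0,0,0,1],
  [0,-0.18,-0.1,0,0,0,1],
])

```text
t: 38.83
ee_pos: [0.5152, -0.2273, 0.2645]
orientation: [0.997, 0.08, -0.001, -0.0]
wrist_force: [0.3, 0.3, -0.4]
opening: 0.998
```

Run:
```python
from h import *
st();s=snap('wrist','w13.png');X=cloud(s)
for n,c,lo,hi in [('mod',(.532,-.333),.099,.112)]:
    P=blob(X,lo,hi,c,.045); print(n,None if P is None else (rect(P),len(P)))
L=(X[...,2]>.02)&(X[...,2]<.03)&(np.hypot(X[...,0]-.555,X[...,1]+.255)<.2);print(rect(X[L]))
plan([.545,.18,.22],-9)
```

```text
vmax 0.020 t 38.83 [ 0.5152 -0.2273  0.2645] yaw 9.17 F [ 0.3  0.3 -0.4] op 0.998 q [ 0.57  0.67 -0.42  1.47  0.3   1.06  0.25]
mod ((array([ 532.8, -333.2]), array([54., 31.]), 9.2), 1266)
(array([ 543.8, -237.9]), array([317.2, 333.2]), 39.1)
row [0.1571, -0.6629, 0.0738] [-0.0004, 0.0015, 0.3021]
```

View pics/w13.png

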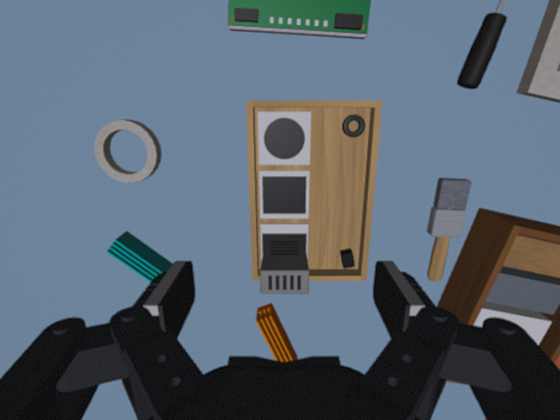

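The module is back and upright at (285,270), measuring (532.8, -333.2) at 9.2°, which matches its outline at (532.7, -333.4). Next is the transformer.

Call:
play_rows([
  [0.157,-0.663,0.07,0,0,0.302,1],
  [0.157,-0.663,0.07,0,0,0.302,1],
  [0.157,-0.663,0.07,0,0,0.302,1],
  [0.157,-0.663,0.07,0,0,0.302,1],
  [0.157,-0.663,0.07,0,0,0.302,1],
  [0.157,-0.663,0.07,0,0,0.302,1],
  [0.157,-0.663,0.07,0,0,0.302,1],
  [0.157,-0.663,0.07,0,0,0.302,1],
])

```text
t: 39.88
ee_pos: [0.5445, 0.1831, 0.2216]
orientation: [0.997, -0.076, -0.001, -0.0]
wrist_force: [0.5, -0.3, -1.1]
opening: 0.998
```

Call:
play_rows([
  [0,-0.08,0,0,0,0,1],
  [0,-0.08,0,0,0,0,1],
  [0,-0.08,0,0,0,0,1],
])

```text
t: 40.25
ee_pos: [0.5527, 0.2267, 0.2226]
orientation: [0.997, -0.079, -0.0, 0.0]
wrist_force: [-0.3, -0.1, 0.0]
opening: 1.003
```

Run:
```python
from h import *
st();s=snap('wrist','w14.png');X=cloud(s)
for n,c,lo,hi in [('tra',(.5355,.26),.074,.085),('cap',(.549,.344),.085,.1)]:
    P=blob(X,lo,hi,c,.045); print(n,None if P is None else (rect(P),len(P)))
P=X[(X[...,2]>.0765)&(X[...,2]<.085)&(np.hypot(X[...,0]-.5355,X[...,1]-.26)<.045)];print(rect(P))
plan([.5355,.2600,.15],-9);plan([.5355,.2600,.0420],-9)
```

```text
vmax 0.011 t 40.25 [0.5527 0.2267 0.2226] yaw -9.03 F [-0.3 -0.1  0. ] op 1.003 q [-0.32  0.76 -0.26  1.4   0.21  1.01 -0.78]
tra ((array([536.1, 259.6]), array([42.4, 50.2]), 80.2), 2434)
cap ((array([549.5, 343.7]), array([43. , 42.9]), 51.0), 2408)
(array([536. , 259.5]), array([42.4, 50.2]), 80.4)
row [-0.0371, -0.0505, 0.1214] [0.0007, 0.0005, -0.0008]
row [-0.037, -0.0507, 0.3014] [0.0007, 0.0005, -0.0008]
```

View pics/w14.png

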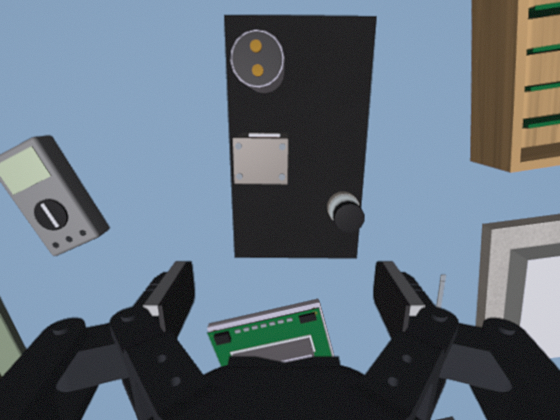

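The transformer is at (260,160) and measures (536.0, 259.5). The can is at (257,58). Descending on the transformer.

Call:
play_rows([
  [-0.0362,-0.05,0.06,0,0,0.008,1],
  [-0.0362,-0.05,0.1214,0,0,0.008,1],
  [-0.0362,-0.05,0.1214,0,0,0.008,1],
  [-0.0362,-0.05,0.19,0,0,0.008,1],
  [-0.0362,-0.05,0.26,0,0,0.008,1],
  [-0.0362,-0.05,0.3,0,0,0.008,1],
  [-0.0362,-0.05,0.3,0,0,0.008,1],
  [-0.0362,-0.05,0.3,0,0,0.008,1],
])

```text
t: 41.3
ee_pos: [0.5366, 0.2614, 0.0452]
orientation: [0.997, -0.082, 0.001, -0.001]
wrist_force: [-0.3, -0.1, 0.4]
opening: 0.999
```

Run:
```python
from h import *
st();plan([.536,.2596,.0420],-9.4)
```

```text
vmax 0.008 t 41.30 [0.5366 0.2614 0.0452] yaw -9.46 F [-0.3 -0.1  0.4] op 0.999 q [-0.41  1.   -0.19  1.57  0.28  0.6  -0.92]
row [-0.0005, 0.0031, 0.0053] [-0.0016, -0.0015, -0.0011]
```

Call:
play_rows([
  [-0.0005,0.0031,0.0053,-0.0016,-0.0015,-0.0011,0.4],
  [-0.0005,0.0031,0.0053,-0.0016,-0.0015,-0.0011,0.4],
  [-0.0005,0.0031,0.0053,-0.0016,-0.0015,-0.0011,0.4],
  [-0.0005,0.0031,0.0053,-0.0016,-0.0015,-0.0011,0.4],
  [-0.0005,0.0031,0.0053,-0.0016,-0.0015,-0.0011,0.4],
  [-0.0005,0.0031,0.0053,-0.0016,-0.0015,-0.0011,0.4],
], squeeze=65)

```text
t: 42.05
ee_pos: [0.5352, 0.2597, 0.0408]
orientation: [0.997, -0.082, -0.001, 0.0]
wrist_force: [0.4, -1.2, 6.5]
opening: 0.578
```

Run:
```python
from h import *
st()
```

```text
vmax 0.002 t 42.05 [0.5352 0.2597 0.0408] yaw -9.36 F [ 0.4 -1.2  6.5] op 0.578 q [-0.41  1.   -0.19  1.57  0.29  0.6  -0.92]
```

Call:
play_rows([
  [0,0,-0.06,0,0,0,0.4],
  [0,0,-0.14,0,0,0,0.4],
  [0,0,-0.25,0,0,0,0.4],
  [0,0,-0.25,0,0,0,0.4],
  [0.01,0.08,-0.25,0,0,-0.03,0.4],
  [0.03,0.18,-0.25,0,0,-0.07,0.4],
  [0.045,0.28,-0.25,0,0,-0.11,0.4],
  [0.06,0.38,-0.25,0,0,-0.15,0.4],
])

```text
t: 43.05
ee_pos: [0.533, 0.0271, 0.1895]
orientation: [1.0, -0.002, -0.002, 0.001]
wrist_force: [2.6, -0.5, -3.6]
opening: 0.573
```

Call:
play_rows([
  [0,0.08,0,0,0,-0.03,0.4],
  [0,0.18,0,0,0,-0.06,0.4],
  [0.01,0.28,0,0,0,-0.09,0.4],
  [0.01,0.38,0,0,0,-0.13,0.4],
  [0.02,0.42,0,0,0,-0.155,0.4],
  [0.02,0.42,0,0,0,-0.155,0.4],
  [0.02,0.42,0,0,0,-0.155,0.4],
])

```text
t: 43.92
ee_pos: [0.544, -0.2221, 0.1899]
orientation: [0.997, 0.078, -0.002, -0.0]
wrist_force: [-0.2, 0.1, -4.6]
opening: 0.581
```

Run:
```python
from h import *
st();plan([.5209,-.2603,.065],9.2)
```

```text
vmax 0.012 t 43.92 [ 0.544  -0.2221  0.1899] yaw 8.99 F [-0.2  0.1 -4.6] op 0.581 q [ 0.54  0.8  -0.43  1.48  0.38  0.95  0.16]
row [-0.0473, 0.057, 0.2084] [-0.0004, 0.0029, -0.0035]
```

Call:
play_rows([
  [-0.0473,0.057,0.03,0,0.003,-0.003,0.4],
  [-0.0473,0.057,0.06,0,0.003,-0.003,0.4],
  [-0.0473,0.057,0.12,0,0.003,-0.003,0.4],
  [-0.0473,0.057,0.18,0,0.003,-0.003,0.4],
  [-0.0473,0.057,0.208,0,0.003,-0.003,0.4],
  [-0.0473,0.057,0.208,0,0.003,-0.003,0.4],
  [-0.0473,0.057,0.208,0,0.003,-0.003,0.4],
])

```text
t: 44.8
ee_pos: [0.5219, -0.2613, 0.0671]
orientation: [0.997, 0.08, 0.001, 0.001]
wrist_force: [-0.7, 0.1, -4.5]
opening: 0.576
```

Run:
```python
from h import *
st();plan([.5209,-.2603,.0485],9.2)
```

```text
vmax 0.007 t 44.80 [ 0.5219 -0.2613  0.0671] yaw 9.15 F [-0.7  0.1 -4.5] op 0.576 q [ 0.59  0.96 -0.36  1.61  0.49  0.66  0.14]
row [-0.0014, -0.002, 0.0309] [0.0013, -0.0022, -0.0009]
```

Call:
play_rows([
  [-0.0014,-0.002,0.015,0.0013,-0.0022,0,0.4],
  [-0.0014,-0.002,0.025,0.0013,-0.0022,0,0.4],
  [-0.0014,-0.002,0.0305,0.0013,-0.0022,0,0.4],
  [-0.0014,-0.002,0.0305,0.0013,-0.0022,0,0.4],
])

```text
t: 45.3
ee_pos: [0.5202, -0.2603, 0.0473]
orientation: [0.997, 0.08, -0.001, -0.0]
wrist_force: [0.4, 0.0, -4.0]
opening: 0.578
```

Run:
```python
from h import *
st();plan([.5209,-.2603,.0475],9.2)
```

```text
vmax 0.006 t 45.30 [ 0.5202 -0.2603  0.0473] yaw 9.14 F [ 0.4  0.  -4. ] op 0.578 q [ 0.58  0.99 -0.34  1.62  0.5   0.62  0.13]
row [0.0011, 0.0003, -0.0003] [-0.0009, 0.0015, -0.001]
```

Call:
play_rows([
  [0.0011,0.0003,0.0006,-0.0009,0.0015,0,0.4],
  [0.0011,0.0003,0.0006,-0.0009,0.0015,0,0.4],
])

```text
t: 45.55
ee_pos: [0.521, -0.2604, 0.0473]
orientation: [0.997, 0.08, 0.0, 0.0]
wrist_force: [-0.5, 0.2, -3.5]
opening: 0.578
```

Run:
```python
from h import *
st()
```

```text
vmax 0.002 t 45.55 [ 0.521  -0.2604  0.0473] yaw 9.14 F [-0.5  0.2 -3.5] op 0.578 q [ 0.58  0.99 -0.34  1.62  0.5   0.62  0.12]
```

Still hanging slightly. I'll go another 0.6 mm down and check.

Call:
play_rows([
  [0,0,0.0012,0,0,0,0.4],
  [0,0,0.0012,0,0,0,0.4],
])

```text
t: 45.8
ee_pos: [0.521, -0.2604, 0.0469]
orientation: [0.997, 0.08, 0.0, 0.0]
wrist_force: [-0.5, 0.8, 4.8]
opening: 0.577
```

Call:
play_rows([
  [0,0,0,0,0,0,0.62],
  [0,0,0,0,0,0,0.8],
  [0,0,0,0,0,0,1],
  [0,0,0,0,0,0,1],
  [0,0,-0.08,0,0,0,1],
  [0,0,-0.16,0,0,0,1],
  [0,0,-0.25,0,0,0,1],
  [0,0,-0.25,0,0,0,1],
])

```text
t: 46.8
ee_pos: [0.5221, -0.2608, 0.2]
orientation: [0.997, 0.079, 0.003, 0.001]
wrist_force: [-0.5, -0.1, -0.8]
opening: 1.0
```

Call:
play_rows([
  [0,-0.1,-0.05,0,0,0,1],
  [0,-0.14,-0.08,0,0,0,1],
  [0,-0.14,-0.08,0,0,0,1],
  [0,-0.14,-0.08,0,0,0,1],
])

```text
t: 47.3
ee_pos: [0.5073, -0.1782, 0.2437]
orientation: [0.997, 0.079, -0.0, 0.0]
wrist_force: [1.0, -0.5, -0.4]
opening: 1.001
```

Run:
```python
from h import *
st();s=snap('wrist','w15.png');X=cloud(s)
for n,c,lo,hi in [('mod',(.532,-.333),.099,.112),('tra',(.521,-.26),.078,.095)]:
    P=blob(X,lo,hi,c,.045); print(n,None if P is None else (rect(P),len(P)))
plan([.557,.25,.22],-9)
```

```text
vmax 0.010 t 47.30 [ 0.5073 -0.1782  0.2437] yaw 9.10 F [ 1.  -0.5 -0.4] op 1.001 q [ 0.52  0.66 -0.46  1.59  0.34  0.97  0.11]
mod ((array([ 532.8, -332.8]), array([54. , 31.1]), 8.5), 1242)
tra ((array([ 521. , -259.9]), array([50.1, 43.1]), 9.1), 1720)
row [0.1946, -0.6918, 0.039] [0.0001, 0.001, 0.3013]
```

View pics/w15.png

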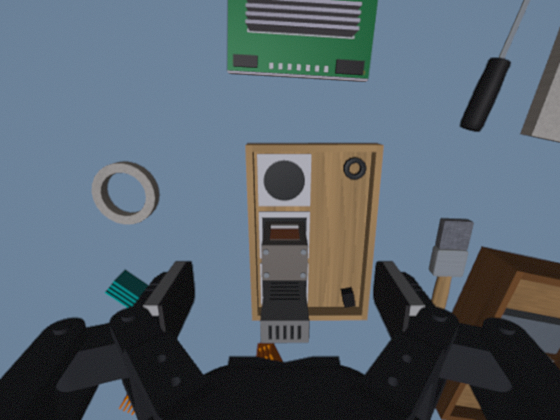

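The transformer is on its outline, at (521.0, -259.9) and 9.1° against a target of (520.9, -260.3). The can is last.

Call:
play_rows([
  [0.195,-0.692,0.039,0,0.001,0.301,1],
  [0.195,-0.692,0.039,0,0.001,0.301,1],
  [0.195,-0.692,0.039,0,0.001,0.301,1],
  [0.195,-0.692,0.039,0,0.001,0.301,1],
  [0.195,-0.692,0.039,0,0.001,0.301,1],
  [0.195,-0.692,0.039,0,0.001,0.301,1],
  [0.195,-0.692,0.039,0,0.001,0.301,1],
  [0.195,-0.692,0.039,0,0.001,0.301,1],
])

```text
t: 48.35
ee_pos: [0.5563, 0.2548, 0.2192]
orientation: [0.997, -0.076, -0.001, -0.0]
wrist_force: [0.3, -1.6, -0.1]
opening: 1.001
```

Call:
play_rows([
  [0,-0.1,0,0,0,0,1],
  [0,-0.1,0,0,0,0,1],
  [0,-0.1,0,0,0,0,1],
])

```text
t: 48.72
ee_pos: [0.5669, 0.309, 0.2202]
orientation: [0.997, -0.078, 0.0, 0.001]
wrist_force: [-0.7, -0.8, -0.0]
opening: 1.0
```

Run:
```python
from h import *
st();s=snap('wrist','w16.png');X=cloud(s)
P=X[(X[...,2]>.089)&(X[...,2]<.1)&(np.hypot(X[...,0]-.549,X[...,1]-.344)<.045)];print(rect(P),cv2.minEnclosingCircle((P[:,:2]*1000).astype(np.float32)))
plan([.5495,.3440,.15],-9);plan([.5495,.3440,.0490],-9)
```

```text
vmax 0.015 t 48.73 [0.5669 0.309  0.2202] yaw -8.99 F [-0.7 -0.8 -0. ] op 1.000 q [-0.43  0.85 -0.29  1.2   0.24  1.13 -0.88]
(array([549.6, 344.6]), array([42.7, 43.1]), 70.9) ((549.6204833984375, 344.6881408691406), 21.842985153198242)
row [-0.0381, -0.0537, 0.1174] [0.0012, -0.0011, -0.0003]
row [-0.0383, -0.0539, 0.2857] [0.0012, -0.0011, -0.0003]
```

View pics/w16.png

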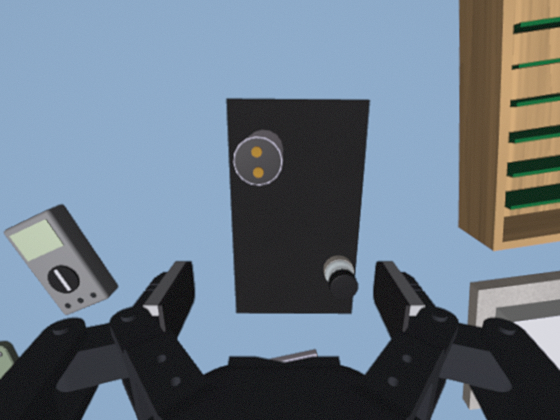

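The can is at (258,160) and measures (549.6, 344.6). Descending.

Call:
play_rows([
  [-0.038,-0.0545,0.06,0.001,-0.001,0,1],
  [-0.038,-0.0545,0.117,0.001,-0.001,0,1],
  [-0.038,-0.0545,0.117,0.001,-0.001,0,1],
  [-0.038,-0.0545,0.19,0.001,-0.001,0,1],
  [-0.038,-0.0545,0.25,0.001,-0.001,0,1],
  [-0.038,-0.0545,0.284,0.001,-0.001,0,1],
  [-0.038,-0.0545,0.284,0.001,-0.001,0,1],
  [-0.038,-0.0545,0.284,0.001,-0.001,0,1],
])

```text
t: 49.78
ee_pos: [0.55, 0.3464, 0.0523]
orientation: [0.997, -0.078, 0.001, -0.001]
wrist_force: [-0.8, 0.1, 0.6]
opening: 1.0
```

Run:
```python
from h import *
st();plan([.5495,.3445,.0490],-9)
```

```text
vmax 0.007 t 49.77 [0.55   0.3464 0.0523] yaw -8.95 F [-0.8  0.1  0.6] op 1.000 q [-0.51  1.05 -0.24  1.34  0.3   0.78 -1.  ]
row [-0.0004, 0.0034, 0.0055] [-0.0024, -0.0017, 0.0009]
```

Call:
play_rows([
  [-0.0004,0.0034,0.0055,-0.0024,-0.0017,0,0.3],
  [-0.0004,0.0034,0.0055,-0.0024,-0.0017,0,0.3],
  [-0.0004,0.0034,0.0055,-0.0024,-0.0017,0,0.3],
  [-0.0004,0.0034,0.0055,-0.0024,-0.0017,0,0.3],
  [-0.0004,0.0034,0.0055,-0.0024,-0.0017,0,0.3],
  [-0.0004,0.0034,0.0055,-0.0024,-0.0017,0,0.3],
], squeeze=45)

```text
t: 50.52
ee_pos: [0.5487, 0.3443, 0.0477]
orientation: [0.997, -0.078, -0.001, 0.001]
wrist_force: [-1.8, -1.7, 5.9]
opening: 0.504
```

Call:
play_rows([
  [0,0,-0.06,0,0,0,0.3],
  [0,0,-0.14,0,0,0,0.3],
  [0,0,-0.25,0,0,0,0.3],
  [0,0,-0.25,0,0,0,0.3],
  [0.01,0.08,-0.25,0,0,-0.03,0.3],
  [0.03,0.18,-0.25,0,0,-0.07,0.3],
  [0.045,0.28,-0.25,0,0,-0.11,0.3],
  [0.06,0.38,-0.25,0,0,-0.15,0.3],
])

```text
t: 51.52
ee_pos: [0.5486, 0.1116, 0.1969]
orientation: [1.0, 0.001, -0.001, 0.001]
wrist_force: [1.6, 0.0, -1.2]
opening: 0.502
```

Call:
play_rows([
  [0,0.08,0,0,0,-0.03,0.3],
  [0,0.18,0,0,0,-0.06,0.3],
  [0,0.28,0,0,0,-0.09,0.3],
  [0,0.38,0,0,0,-0.13,0.3],
  [0,0.42,0,0,0,-0.15,0.3],
  [0,0.42,0,0,0,-0.15,0.3],
  [0,0.42,0,0,0,-0.15,0.3],
])

```text
t: 52.4
ee_pos: [0.5494, -0.1375, 0.1974]
orientation: [0.997, 0.079, -0.001, 0.0]
wrist_force: [0.4, -0.1, -1.4]
opening: 0.505
```

Run:
```python
from h import *
st();plan([.5091,-.1872,.075],9.1)
```

```text
vmax 0.013 t 52.40 [ 0.5494 -0.1375  0.1974] yaw 9.12 F [ 0.4 -0.1 -1.4] op 0.505 q [ 0.42  0.76 -0.45  1.55  0.39  0.92 -0.01]
row [-0.0789, 0.0712, 0.2042] [-0.0, 0.0022, 0.0003]
```

Call:
play_rows([
  [-0.0789,0.0717,0.02,0,0.002,0,0.3],
  [-0.0789,0.0717,0.04,0,0.002,0,0.3],
  [-0.0789,0.0717,0.08,0,0.002,0,0.3],
  [-0.0789,0.0717,0.14,0,0.002,0,0.3],
  [-0.0789,0.0717,0.2,0,0.002,0,0.3],
  [-0.0789,0.0717,0.204,0,0.002,0,0.3],
  [-0.0789,0.0717,0.204,0,0.002,0,0.3],
])

```text
t: 53.28
ee_pos: [0.5099, -0.1879, 0.0765]
orientation: [0.997, 0.08, 0.001, 0.0]
wrist_force: [0.1, 1.3, -0.7]
opening: 0.503
```

Run:
```python
from h import *
st();plan([.5091,-.1875,.0545],9.1)
```

```text
vmax 0.017 t 53.27 [ 0.5099 -0.1879  0.0765] yaw 9.12 F [ 0.1  1.3 -0.7] op 0.503 q [ 0.48  0.91 -0.35  1.75  0.52  0.58 -0.04]
row [-0.0012, -0.0009, 0.0366] [0.0009, -0.001, 0.0004]
```

Call:
play_rows([
  [-0.0012,-0.0009,0.015,0.0009,-0.001,0,0.3],
  [-0.0012,-0.0009,0.028,0.0009,-0.001,0,0.3],
  [-0.0012,-0.0009,0.036,0.0009,-0.001,0,0.3],
  [-0.0012,-0.0009,0.036,0.0009,-0.001,0,0.3],
])

```text
t: 53.78
ee_pos: [0.5086, -0.188, 0.0538]
orientation: [0.997, 0.079, -0.0, -0.0]
wrist_force: [0.2, 0.1, -1.0]
opening: 0.507
```

Run:
```python
from h import *
st();plan([.5091,-.1875,.0538],9.1)
```

```text
vmax 0.008 t 53.77 [ 0.5086 -0.188   0.0538] yaw 9.08 F [ 0.2  0.1 -1. ] op 0.507 q [ 0.47  0.94 -0.33  1.76  0.55  0.53 -0.06]
row [0.001, -0.0007, -0.0001] [-0.0001, 0.0007, -0.0003]
```

Call:
play_rows([
  [0.001,-0.0007,0.001,0,0.0007,0,0.3],
  [0.001,-0.0007,0.001,0,0.0007,0,0.3],
])

```text
t: 54.02
ee_pos: [0.5088, -0.1878, 0.0535]
orientation: [0.997, 0.079, -0.0, 0.0]
wrist_force: [-2.7, -0.6, 5.4]
opening: 0.502
```

Run:
```python
from h import *
st();plan([.5091,-.1875,.0538],9.1)
```

```text
vmax 0.002 t 54.02 [ 0.5088 -0.1878  0.0535] yaw 9.07 F [-2.7 -0.6  5.4] op 0.502 q [ 0.47  0.94 -0.33  1.76  0.55  0.53 -0.06]
row [0.0006, -0.0004, -0.0006] [0.0002, 0.0006, -0.0006]
```

Seated, with 5 N upward. Releasing.

Call:
play_rows([
  [0,0,0,0,0,0,0.56],
  [0,0,0,0,0,0,0.75],
  [0,0,0,0,0,0,1],
  [0,0,0,0,0,0,1],
  [0,0,-0.08,0,0,0,1],
  [0,0,-0.16,0,0,0,1],
  [0,0,-0.25,0,0,0,1],
  [0,0,-0.25,0,0,0,1],
])

```text
t: 55.02
ee_pos: [0.5102, -0.1879, 0.2066]
orientation: [0.997, 0.079, 0.002, 0.001]
wrist_force: [-0.4, -0.3, -0.8]
opening: 0.994
```

Call:
play_rows([
  [0,-0.1,-0.05,0,0,0,1],
  [0,-0.15,-0.12,0,0,0,1],
  [0,-0.15,-0.12,0,0,0,1],
  [0,-0.15,-0.12,0,0,0,1],
])

```text
t: 55.52
ee_pos: [0.4946, -0.0993, 0.2746]
orientation: [0.997, 0.079, -0.001, 0.0]
wrist_force: [-0.1, -0.8, -0.6]
opening: 1.0
```

Run:
```python
from h import *
st();s=snap('wrist','w17.png');X=cloud(s)
for n,c,lo,hi in [('mod',(.532,-.333),.099,.112),('tra',(.521,-.26),.078,.095),('cap',(.509,-.187),.095,.105)]:
    P=blob(X,lo,hi,c,.045); print(n,None if P is None else (rect(P),len(P)))
P=blob(X,.095,.105,(.509,-.187),.045);print(cv2.minEnclosingCircle((P[:,:2]*1000).astype(np.float32)))
L=inframe(X,(.4993,-.0113),95.9)
m=(X[...,2]>.046)&(X[...,2]<.06)&(abs(L[...,0])<.03)&(abs(L[...,1])<.08);P=X[m];print('hs',len(P),rect(P))
snap('top','t17.png');snap('side','s17.png')
```

```text
vmax 0.018 t 55.52 [ 0.4946 -0.0993  0.2746] yaw 9.05 F [-0.1 -0.8 -0.6] op 1.000 q [ 0.42  0.58 -0.51  1.66  0.32  0.99 -0.04]
mod ((array([ 530.8, -320.4]), array([52.2,  7.5]), 7.2), 222)
tra ((array([ 521.3, -260.1]), array([49.8, 44.6]), 8.6), 1276)
cap ((array([ 508.6, -187. ]), array([43. , 42.9]), 48.1), 1012)
((508.75042724609375, -187.27621459960938), 22.20807456970215)
hs 1178 (array([499.4, -12.3]), array([110.4,  24.3]), 5.9)
```

View pics/w17.png

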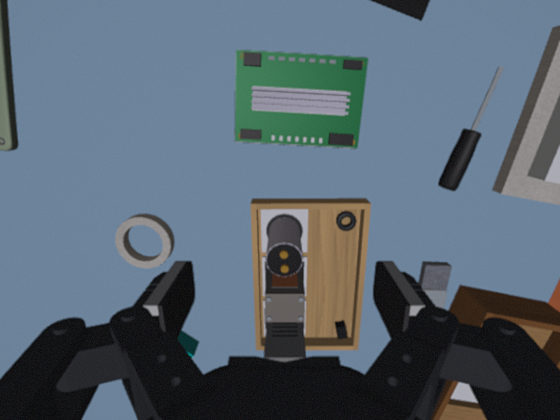

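View pics/s17.png

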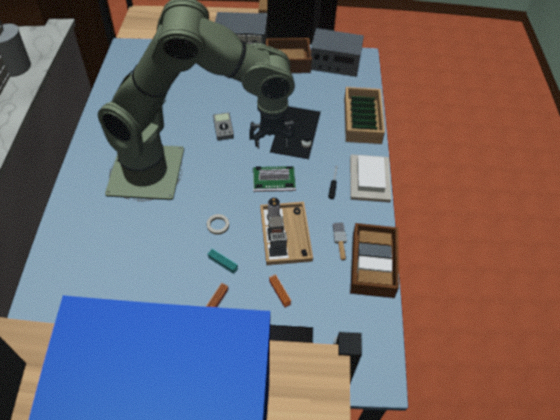

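The wrist and side views show all three parts upright in the tray, with the can at (285,258) in the wrist view, and the heat sink on the strip at (300,100). The gripper is clear, so I'm handing in.

Run:
```python
from h import *
print(manip.hand_in())
```

```text
the job is handed in; nothing more can be done
None
```

The job is handed in at about 55.6 s of the 141 s allowed. I stood the can, transformer and module aside on the mat. Then I laid the heat sink fins up on the light strip, and put the module, transformer and can back on their own outlines.

| Part | Last measured position (mm) | Target (mm) |
|---|---|---|
| Can | 508.7, -187.2 | 509.1, -187.2 |
| Transformer | 521.3, -260.1, at about 9° | 520.9, -260.3, at about 9° |
| Module | 532.8, -333.2, at 9.2° | 532.7, -333.4, at 9.2° |
| Heat sink | 499.4, -12.3, at 5.9° | 499.3, -11.3, at 5.9° |

- **Heat sink offset:** two views put it about 1 mm off the strip's centreline. The strip leaves a 2 mm margin on each side, so I left it there.
- **Module check:** the module's reading is from just after it was placed. In the last wrist view it was partly cut off, so that reading is not a valid check. The last side view shows it upright in its row.
- **Contact force:** the module touched down with about 25 N. I eased off before releasing it.
- **Jar:** I checked it only by eye in the pictures taken during the moves. It looked unmoved in each one.

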